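Find a desk press's gap with gauges from a revolving holder

ROBOT

A 6-joint arm with a two-finger parallel gripper is mounted at the origin on the work surface. World frame = base frame: x ahead of the robot, y to its left, z up, the work surface at z = 0. Lengths are in m, angles in rad, forces in N, time in s.
With the tool pointing down it reaches from about 0.275 to 0.775 m from the base axis. Payload 14.6 kg.
Tool frame: the origin (TCP) lies between the finger pads; the fingertips stand 8 mm ahead of it and the grasp point (between the pads) lies 11 mm behind it; z points along the fingers, y is the direction in which the jaws open and shut (so a half turn about z gives the same grasp; the last joint's range is limited). The gripper opens to 85 mm and grips with 20 to 120 N. Pads are 22 mm wide; open, the fingers measure 114 mm over their backs; the gripper's body (76 mm by 85 mm) begins 54 mm behind the grasp point. The pads swing forward as they close: fully open they stand 13 mm farther back than shut.
Start: joints at [-1.367, 0.263, -0.048, 1.259, 0, 1.415], TCP at [0.184, -0.492, 0.239] pointing down, gripper open.
Joint ranges: [-2.65, 2.65], [-0.89, 1.7], [-1.18, 1.37], [-2.13, 2.11], [-1.35, 1.29], [-3.14, 3.14]. Speed limits (rad/s): [1.89, 1.89, 2.57, 2.79, 3.14, 3.14].

INTERFACE

Orientations are given as a rotation vector (axis times angle).
In Python, from plant import robot, grab_frame, camera_info, job, models gives the robot as it stands.
- The arm moves only by the tool apply_moves, never from a script. Its argument "steps" is a list that holds one entry, the list of rows, each a list of 6 numbers: the shift along the tool's x, y, z scaled (see below), then the turn, a rotation vector about the tool's x, y, z scaled (see below). In form: [[[tx, ty, tz, ax, ay, az], ...]]. A call has 1 to 5 rows; each row is the pose to reach, as a shift and turn from the pose commanded when the call began, along the tool's axes at that moment; what a row does not reach only later rows make up. The controller multiplies each number of a shift by 300 mm and each number of a turn by 90 degrees. A row lasts 1/12 s, in which the tool goes at most 41.7 mm and 7.16 degrees, less where a joint would pass 70% of its speed; a pose out of reach is approached as far as the arm can. A call with a number of a shift or a turn outside -1 to 1 is refused whole. A call with a gripper value outside its range is refused whole. "fingers" is the gripper's target within -1 to 1 (fully open at 1, half-way at 0, shut at -1), set as the call begins (left out, the last holds). The fingers move at their own pace and stop on an object; "grip_force" is the grip in N (left out, the last holds). Time passes only in rows, so rows that repeat a pose let the fingers close. It gives the time, the measured TCP pose, the force and the opening at its end, in the units of the state.
- robot.state(): the state, without advancing time (a new reading comes with each control period).
- grab_frame(name): name is "scene" or "top"; returns (picture, depth): 420x560x3 uint8, blue, green, red; 420x560 float32, m along the optical axis (not along the pixel's ray), 0 where there is no reading.
- camera_info(name): a dict with "fovy" (degrees; the focal length in pixels is half the picture's height over the tangent of half this angle, whatever the lens; pixels are square), "cx", "cy" (the principal point, pixels), "distortion" ([k1, k2, p1, p2, k3] as OpenCV has them; the pictures are not rectified), "R" (3x3) and "t" (3): a world point X has camera coordinates R X + t. Camera axes: x right, y down, z forward; pixel columns grow to the right and rows downward; lengths in m; the calibration is good to about 2 mm. A picture is of the moment at which its call begins. camera_info takes no time and is no camera call.
- job.sign_off(): hands the job in, once; it reports no verdict.
Trained networks look in the newest picture that a camera, given by its name, has taken for a name from the list of things; names that differ only in an ending like _2 or _b are one class to them, and where a whole thing is asked for, a point or a joint stands for the part that bears it (a point fixed in the world has none). Each returns a list of dicts, best first, with "confidence" (0 to 1); they miss things now and then, are a little off and sometimes report something else, mostly with a low value. They report only what shows in the picture. A call takes as long as a camera call. They do not tell look-alikes from the thing itself.
- models.find_in(thing, camera): "rect" ([left, top, right, bottom] in pixels, round what is visible of it).
The state is a dict: "clock": time; "joint_positions": joint angles; "qd": joint speeds; "joint_torque": joint torques, N m; "position": TCP position; "ee_rot": TCP orientation; "ft_force": force on the tool from outside, world axes, zero at the start; "ft_torque": the same for the moment, N m; "finger_gap": finger opening in m.
Only numpy, scipy, OpenCV 4.12 (cv2) and the standard library are available. Lean on these libraries where they do the work, as an engineer would, in place of code of your own. Each camera call takes 0.05 s, during which the arm holds its last target. There are 200 camera calls.

TASK

Find the gap under the steel platen of the desk press: turn the revolving holder to bring each gauge to its open front, thinnest first, and slide it gently under the platen's front edge until you come to one that will not go in. Leave the thickest gauge that does go in standing on the press bed, at least a centimetre under the platen; all thinner gauges belong upright in the wooden tray and all gauges too thick for the gap, the tried one included, upright in pockets of the holder. Never try a gauge in the press while a thinner one is still in the holder, and do not knock over the pen pot or the jar.

Things in the scene. Friction and masses are not known exactly. Their poses are not given: they have to be found in the camera images.
- g1: gauge: a round white disc 60 mm in diameter and 6 mm thick with an aluminium stem 16 mm in diameter standing in its middle; total height 62 mm for every gauge. Origin: centre of the disc's underside, z up along the stem. About 130 g.
- g2: gauge: a round yellow disc 60 mm in diameter and 10 mm thick with an aluminium stem 16 mm in diameter standing in its middle; total height 62 mm for every gauge. Origin: centre of the disc's underside, z up along the stem (may be absent). About 130 g.
- g3: gauge: a round orange disc 60 mm in diameter and 14 mm thick with an aluminium stem 16 mm in diameter standing in its middle; total height 62 mm for every gauge. Origin: centre of the disc's underside, z up along the stem (may be absent). About 130 g.
- g4: gauge: a round red disc 60 mm in diameter and 18 mm thick with an aluminium stem 16 mm in diameter standing in its middle; total height 62 mm for every gauge. Origin: centre of the disc's underside, z up along the stem (may be absent). About 130 g.
- g5: gauge: a round green disc 60 mm in diameter and 22 mm thick with an aluminium stem 16 mm in diameter standing in its middle; total height 62 mm for every gauge. Origin: centre of the disc's underside, z up along the stem (may be absent). About 130 g.
- g6: gauge: a round black disc 60 mm in diameter and 26 mm thick with an aluminium stem 16 mm in diameter standing in its middle; total height 62 mm for every gauge. Origin: centre of the disc's underside, z up along the stem. About 130 g.
- carousel: frame of the revolving gauge holder: grey square foot 270 x 270 mm; origin on the table on the turning axis; its -x axis is the open front, which faces the robot. A clear flat roof on four posts, 92 to 95 mm above the table, covers the pockets except an open strip at the front. Front posts 8 mm thick at x -70, y +-130 mm.
- window (a point): middle of the roof's open strip, at roof height (95 mm up), 85 mm in front of the axis; axes as the carousel's. The strip is 130 mm wide (along y) and runs from 22 mm behind the axis out to the front. Gauges are lifted out or put back only through it, straight below this point, when their pocket faces the front; open the fingers no more than about 60 mm there.
- turntable (a joint): angle turned since the start (rad, counter-clockwise from above, endless) of the blue turntable, 254 mm across; it stays where it is left (0.08 N m friction). Its floor is 25 mm above the table; six equal pockets between white radial ribs 8 mm high, with an 8 mm rim; gauges stand about 85 mm from the axis. Pockets lie at 0, 60, 120.. deg from the knob bar; any gauge may be in any pocket.
- knob_grip (a point): the orange bar knob on the turntable's axis, above the roof: bar 56 mm long, 14 mm thick, 26 mm high (99 to 125 mm above the table), grip it across and twist it to turn the table; this point is on the axis 121 mm above the table; its x axis runs along the bar and turns with the table
- press: desk press: green bed plate 210 x 130 mm, top 12 mm up, x -90 to 120 mm; front (-x) faces the robot. Above it a steel platen (12 mm thick, 124 mm wide, 110 mm deep, straight front edge at x 0) locked at an unknown height: the gap over the bed is 8 to 21 mm. Guide columns and beam at x 90 mm, 157 mm high, screw handle to 230 mm. Origin at table level below the middle of the front edge.
- tray: wooden tray 160 x 230 x 16 mm (x, y, z) with 4 mm walls and a 4 mm floor, origin at the centre of its underside; fixed to the table
- penpot: bystander: green and blue pen pot, 88 mm wide, 85 mm high, pens to 130 mm; origin centre of underside
- gluepot: bystander: small jar, 48 mm wide, 75 mm high; origin centre of underside
Things that resemble listed ones, but are neither listed nor needed, are in the scene too. Several things have the shape of the g6; the one meant has the colours described above. Several things have the shape of the press; the one meant has the colours described above.

How it is judged:
On the way, in this order (a step that is already met when the one before it is completed fails the run):
1. the thinnest gauge (white) has been slid at least 1 cm under the platen (x of g1 in the frame of press between -0.02 and 0.06 m and y of g1 in the frame of press between -0.06 and 0.06 m and height (world z) of g1 between 0.009 and 0.016 m), for 0.1 s.
2. a thicker gauge, on the press bed, has been brought up to the platen's front edge (((x of g2 in the frame of press between -0.034 and 0.06 m and y of g2 in the frame of press between -0.07 and 0.07 m and height (world z) of g2 between 0.009 and 0.018 m) or (x of g3 in the frame of press between -0.034 and 0.06 m and y of g3 in the frame of press between -0.07 and 0.07 m and height (world z) of g3 between 0.009 and 0.018 m) or (x of g4 in the frame of press between -0.034 and 0.06 m and y of g4 in the frame of press between -0.07 and 0.07 m and height (world z) of g4 between 0.009 and 0.018 m) or (x of g5 in the frame of press between -0.034 and 0.06 m and y of g5 in the frame of press between -0.07 and 0.07 m and height (world z) of g5 between 0.009 and 0.018 m) or (x of g6 in the frame of press between -0.034 and 0.06 m and y of g6 in the frame of press between -0.07 and 0.07 m and height (world z) of g6 between 0.009 and 0.018 m))), for 0.1 s.
At the end, for the whole second after the job is handed in: The thickest gauge that fits the gap (within 0.8 mm) stands on the bed, its disc at least 10 mm under the platen; thinner gauges stand in the tray, thicker ones in the holder, all within 0.12 rad of upright; pen pot and jar stand (((((x of g1 in the frame of press between -0.02 and 0.06 m and y of g1 in the frame of press between -0.06 and 0.06 m and height (world z) of g1 between 0.009 and 0.016 m) or height (world z) of press above 1 m) and (horizontal distance between g2 and carousel below 0.11 m and height (world z) of g2 below 0.029 m and z of g2 in the frame of platen above 0.0022 m) and (horizontal distance between g3 and carousel below 0.11 m and height (world z) of g3 below 0.029 m and z of g3 in the frame of platen above -0.0018 m) and (horizontal distance between g4 and carousel below 0.11 m and height (world z) of g4 below 0.029 m and z of g4 in the frame of platen above -0.0058 m) and (horizontal distance between g5 and carousel below 0.11 m and height (world z) of g5 below 0.029 m and z of g5 in the frame of platen above -0.0098 m) and (horizontal distance between g6 and carousel below 0.11 m and height (world z) of g6 below 0.029 m and z of g6 in the frame of platen above -0.0138 m)) or (((x of g2 in the frame of press between -0.02 and 0.06 m and y of g2 in the frame of press between -0.06 and 0.06 m and height (world z) of g2 between 0.009 and 0.016 m) or height (world z) of press above 1 m) and (x of g1 in the frame of tray between -0.08 and 0.08 m and y of g1 in the frame of tray between -0.115 and 0.115 m and height (world z) of g1 below 0.008 m) and (horizontal distance between g3 and carousel below 0.11 m and height (world z) of g3 below 0.029 m and z of g3 in the frame of platen above -0.0018 m) and (horizontal distance between g4 and carousel below 0.11 m and height (world z) of g4 below 0.029 m and z of g4 in the frame of platen above -0.0058 m) and (horizontal distance between g5 and carousel below 0.11 m and height (world z) of g5 below 0.029 m and z of g5 in the frame of platen above -0.0098 m) and (horizontal distance between g6 and carousel below 0.11 m and height (world z) of g6 below 0.029 m and z of g6 in the frame of platen above -0.0138 m)) or (((x of g3 in the frame of press between -0.02 and 0.06 m and y of g3 in the frame of press between -0.06 and 0.06 m and height (world z) of g3 between 0.009 and 0.016 m) or height (world z) of press above 1 m) and (x of g1 in the frame of tray between -0.08 and 0.08 m and y of g1 in the frame of tray between -0.115 and 0.115 m and height (world z) of g1 below 0.008 m) and (x of g2 in the frame of tray between -0.08 and 0.08 m and y of g2 in the frame of tray between -0.115 and 0.115 m and height (world z) of g2 below 0.008 m) and (horizontal distance between g4 and carousel below 0.11 m and height (world z) of g4 below 0.029 m and z of g4 in the frame of platen above -0.0058 m) and (horizontal distance between g5 and carousel below 0.11 m and height (world z) of g5 below 0.029 m and z of g5 in the frame of platen above -0.0098 m) and (horizontal distance between g6 and carousel below 0.11 m and height (world z) of g6 below 0.029 m and z of g6 in the frame of platen above -0.0138 m)) or (((x of g4 in the frame of press between -0.02 and 0.06 m and y of g4 in the frame of press between -0.06 and 0.06 m and height (world z) of g4 between 0.009 and 0.016 m) or height (world z) of press above 1 m) and (x of g1 in the frame of tray between -0.08 and 0.08 m and y of g1 in the frame of tray between -0.115 and 0.115 m and height (world z) of g1 below 0.008 m) and (x of g2 in the frame of tray between -0.08 and 0.08 m and y of g2 in the frame of tray between -0.115 and 0.115 m and height (world z) of g2 below 0.008 m) and (x of g3 in the frame of tray between -0.08 and 0.08 m and y of g3 in the frame of tray between -0.115 and 0.115 m and height (world z) of g3 below 0.008 m) and (horizontal distance between g5 and carousel below 0.11 m and height (world z) of g5 below 0.029 m and z of g5 in the frame of platen above -0.0098 m) and (horizontal distance between g6 and carousel below 0.11 m and height (world z) of g6 below 0.029 m and z of g6 in the frame of platen above -0.0138 m)) or (((x of g5 in the frame of press between -0.02 and 0.06 m and y of g5 in the frame of press between -0.06 and 0.06 m and height (world z) of g5 between 0.009 and 0.016 m) or height (world z) of press above 1 m) and (x of g1 in the frame of tray between -0.08 and 0.08 m and y of g1 in the frame of tray between -0.115 and 0.115 m and height (world z) of g1 below 0.008 m) and (x of g2 in the frame of tray between -0.08 and 0.08 m and y of g2 in the frame of tray between -0.115 and 0.115 m and height (world z) of g2 below 0.008 m) and (x of g3 in the frame of tray between -0.08 and 0.08 m and y of g3 in the frame of tray between -0.115 and 0.115 m and height (world z) of g3 below 0.008 m) and (x of g4 in the frame of tray between -0.08 and 0.08 m and y of g4 in the frame of tray between -0.115 and 0.115 m and height (world z) of g4 below 0.008 m) and (horizontal distance between g6 and carousel below 0.11 m and height (world z) of g6 below 0.029 m and z of g6 in the frame of platen above -0.0138 m))) and angle between each of g1, g2, g3, g4, g5, g6's own z axis and vertical below 0.12 rad and angle between each of penpot, gluepot's own z axis and vertical below 0.3 rad); the robot touches nothing.
It fails at once if a gauge touched the press while a thinner one was still in the holder (((height (world z) of press above 1 m or contact force between g2 and press above 0.5 N or contact force between g2 and platen above 0.5 N) and (horizontal distance between g1 and carousel below 0.1 m and height (world z) of g1 above 0.02 m)) or ((height (world z) of press above 1 m or contact force between g3 and press above 0.5 N or contact force between g3 and platen above 0.5 N) and ((horizontal distance between g1 and carousel below 0.1 m and height (world z) of g1 above 0.02 m) or (horizontal distance between g2 and carousel below 0.1 m and height (world z) of g2 above 0.02 m))) or ((height (world z) of press above 1 m or contact force between g4 and press above 0.5 N or contact force between g4 and platen above 0.5 N) and ((horizontal distance between g1 and carousel below 0.1 m and height (world z) of g1 above 0.02 m) or (horizontal distance between g2 and carousel below 0.1 m and height (world z) of g2 above 0.02 m) or (horizontal distance between g3 and carousel below 0.1 m and height (world z) of g3 above 0.02 m))) or ((height (world z) of press above 1 m or contact force between g5 and press above 0.5 N or contact force between g5 and platen above 0.5 N) and ((horizontal distance between g1 and carousel below 0.1 m and height (world z) of g1 above 0.02 m) or (horizontal distance between g2 and carousel below 0.1 m and height (world z) of g2 above 0.02 m) or (horizontal distance between g3 and carousel below 0.1 m and height (world z) of g3 above 0.02 m) or (horizontal distance between g4 and carousel below 0.1 m and height (world z) of g4 above 0.02 m))) or ((height (world z) of press above 1 m or contact force between g6 and press above 0.5 N or contact force between g6 and platen above 0.5 N) and ((horizontal distance between g1 and carousel below 0.1 m and height (world z) of g1 above 0.02 m) or (horizontal distance between g2 and carousel below 0.1 m and height (world z) of g2 above 0.02 m) or (horizontal distance between g3 and carousel below 0.1 m and height (world z) of g3 above 0.02 m) or (horizontal distance between g4 and carousel below 0.1 m and height (world z) of g4 above 0.02 m) or (horizontal distance between g5 and carousel below 0.1 m and height (world z) of g5 above 0.02 m)))).
It fails at once if the platen was pushed with more than 40 N (contact force between platen and anything else above 40 N).
It fails at once if the pen pot or the jar was knocked over (angle between any of penpot, gluepot's own z axis and vertical above 0.7 rad).
Of g2, g3, g4, g5 only 1 to 3 are there at a start; the rules pass over those that are not, and their reading is None.
At some moment in a run one of g1, g2, g3, g4, g5, g6 may be knocked a few centimetres aside while the robot is not near it.
Once in a run the grip may slacken for a moment while it holds something.
It also fails if it takes over 210 s, if anything falls off the work surface, if the arm or the gripper's body presses on something with over 40 N, if the wrist force passes 120 N, or if a joint passes its speed limit or range.

## Working session

There is one attempt and no reset: what is moved stays moved. The work goes in short steps, Python scripts to look and compute and a tool call to move; the robot and the scene stay as the last step left them, time stands still between calls to the robot, and variables do not carry over. Pictures are saved under pics/ and viewed, about 12 in all and at most 16, crops included, and the job is handed in when it is done.

Besides the shell and the picture viewer there is one more tool, called after ">>>" by a JSON object that holds its "name" and its "arguments", one argument or row to a line. apply_moves: Moves the arm, as the interface text tells. Shifts and turns lie within -1 to 1; 1 stands for 300 mm of shift or 90 degrees of turn. Its arguments: {"type":"object","properties":{"steps":{"type":"array","items":{"type":"array","items":{"type":"array","items":{"type":"number","minimum":-1,"maximum":1}}}},"fingers":{"type":"number"},"grip_force":{"type":"number"}},"required":["steps"]}

```bash
ls; mkdir -p pics; python3 - <<'E'
from plant import robot, grab_frame, camera_info, job, models
import cv2,numpy as np
for c in ("top","scene"):
    im,d=grab_frame(c); cv2.imwrite(f"pics/{c}0.png",im); np.save(f"pics/{c}0.npy",d)
    print(c,camera_info(c))
    for t in ["g1","g2","g3","g4","g5","g6","carousel","press","tray","penpot","gluepot","knob_grip"]:
        print(t,[(np.round(r["rect"]).tolist(),round(r["confidence"],2)) for r in models.find_in(t,c)][:4])
print(robot.state())
E
```

```text
pics
top {'fovy': 48.761118124361914, 'cx': 275.78665633246686, 'cy': 214.37600376402068, 'distortion': array([-0.03395878,  0.        ,  0.        ,  0.        ,  0.        ]), 'R': array([[ 0.04481025, -0.99898084, -0.00541448],
       [-0.97686867, -0.04268269, -0.20953709],
       [ 0.20909243,  0.01467865, -0.97778571]]), 't': array([-0.11255915,  0.51178791,  1.50066962])}
g1 [([112.0, 270.0, 130.0, 286.0], 0.79), ([144.0, 283.0, 163.0, 300.0], 0.62)]
g2 [([112.0, 270.0, 130.0, 286.0], 0.79), ([144.0, 283.0, 163.0, 300.0], 0.62)]
g3 [([112.0, 270.0, 130.0, 286.0], 0.79), ([144.0, 283.0, 163.0, 300.0], 0.62)]
g4 [([112.0, 270.0, 130.0, 286.0], 0.79), ([144.0, 283.0, 163.0, 300.0], 0.62)]
g5 [([112.0, 270.0, 130.0, 286.0], 0.79), ([144.0, 283.0, 163.0, 300.0], 0.62)]
g6 [([112.0, 270.0, 130.0, 286.0], 0.79), ([144.0, 283.0, 163.0, 300.0], 0.62)]
carousel [([110.0, 149.0, 222.0, 260.0], 0.86)]
press [([408.0, 186.0, 459.0, 256.0], 0.78), ([248.0, 153.0, 288.0, 225.0], 0.72)]
tray [([310.0, 199.0, 378.0, 249.0], 0.7)]
penpot []
gluepot [([210.0, 155.0, 223.0, 172.0], 0.59)]
knob_gr
[... 1600 characters left out ...]
0, 152.0, 382.0, 202.0], 0.71)]
{'clock': 1.3, 'joint_positions': array([-1.36728648e+00,  2.63097043e-01, -4.83115280e-02,  1.25941953e+00,
       -8.10145119e-06,  1.41550169e+00]), 'qd': array([ 0.00082799,  0.00153585, -0.00039867, -0.00106484,  0.00016147,
       -0.00232484]), 'joint_torque': array([ 2.06288503e-03, -6.37438202e+01,  3.84771287e+01,  8.72599558e-04,
       -5.65157052e-06, -2.87101628e-06]), 'position': array([ 0.1843498 , -0.49155735,  0.23927558]), 'ee_rot': array([-3.09114070e+00, -5.60584688e-01,  1.39250356e-05]), 'ft_force': array([0.78533505, 0.62766403, 0.78600741]), 'ft_torque': array([ 0.01223805, -0.01611298, -0.04976544]), 'finger_gap': 0.08493692695995904}
```

```bash
python3 - <<'E'
import cv2
a=cv2.imread("pics/top0.png")[120:320,90:480]
cv2.imwrite("pics/a.png",cv2.resize(a,None,fx=2,fy=2,interpolation=cv2.INTER_CUBIC))
a=cv2.imread("pics/scene0.png")[120:400,110:420]
cv2.imwrite("pics/b.png",cv2.resize(a,None,fx=2.1,fy=2.1,interpolation=cv2.INTER_CUBIC))
E
```

```text
(no output)
```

View pics/a.png

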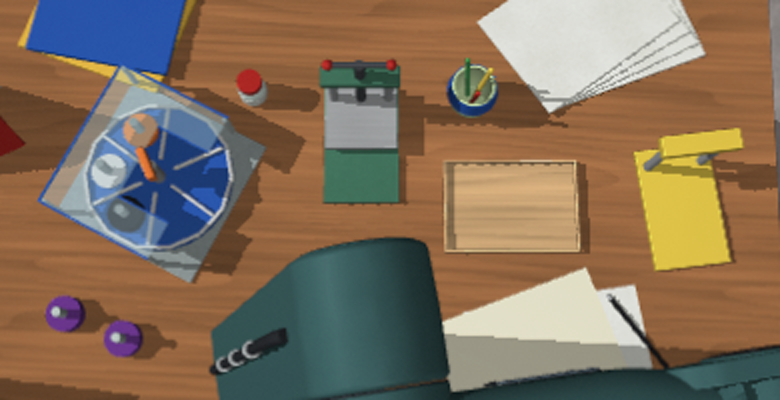

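View pics/b.png

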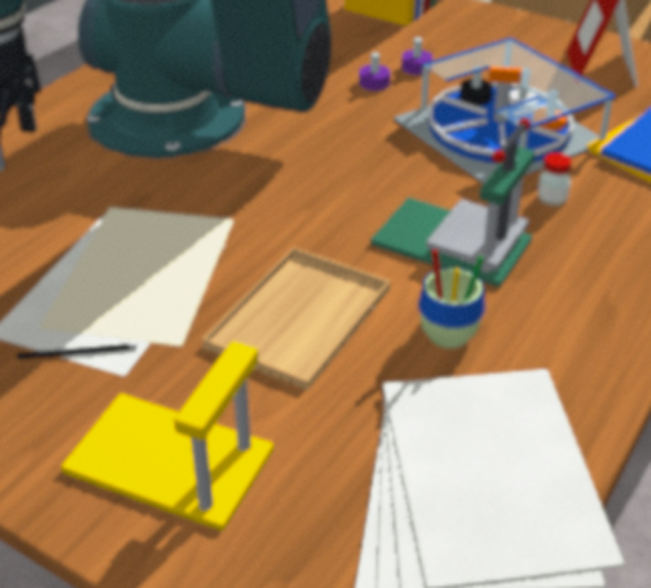

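The pictures show a white, an orange and a black gauge in the holder. In crop a.png they are at about (108,170), (140,130) and (125,215), and the other three pockets are empty. There are two purple decoys outside at (65,313) and (122,338). The green press at (361,135) matches the description; the yellow one at (690,200) is a look-alike.

```bash
cat > h.py <<'E'
import numpy as np, cv2
from plant import robot, grab_frame, camera_info, job, models
def K(ci):
    f=210/np.tan(np.radians(ci["fovy"])/2); return np.array([[f,0,ci["cx"]],[0,f,ci["cy"]],[0,0,1.]])
def cloud(c,d):
    ci=camera_info(c); v,u=np.mgrid[:420,:560]
    n=cv2.undistortPoints(np.stack([u,v],-1).reshape(-1,1,2).astype(float),K(ci),ci["distortion"]).reshape(420,560,2)
    P=np.dstack([n*d[...,None],d]); return (P-ci["t"])@ci["R"]   # R^T(P-t)
def ray(c,px,z):
    ci=camera_info(c); px=np.asarray(px,float).reshape(-1,1,2)
    n=cv2.undistortPoints(px,K(ci),ci["distortion"]).reshape(-1,2)
    r=np.c_[n,np.ones(len(n))]@ci["R"]; o=-ci["R"].T@ci["t"]
    return o+r*((z-o[2])/r[:,2])[:,None]
def proj(c,X):
    ci=camera_info(c); return cv2.projectPoints(np.asarray(X,float).reshape(-1,1,3),cv2.Rodrigues(ci["R"])[0],ci["t"],K(ci),ci["distortion"])[0].reshape(-1,2)
def rect(P):
    (c,s,a)=cv2.minAreaRect((P[:,:2]*1000).astype(np.float32)); return np.round(c,1),np.round(s,1),round(a,1)
E
python3 - <<'E'
from h import *
for c in ("top","scene"):
    im=cv2.imread(f"pics/{c}0.png"); W=cloud(c,np.load(f"pics/{c}0.npy"))
    hsv=cv2.cvtColor(im,cv2.COLOR_BGR2HSV); H,S,V=cv2.split(hsv); Z=W[...,2]
    box=lambda r:(lambda m:(m.__setitem__((slice(r[1],r[3]),slice(r[0],r[2])),True),m)[1])(np.zeros(H.shape,bool))
    B=dict(top=dict(press=[245,145,295,228],car=[105,145,228,265],tray=[305,192,385,252],pot=[305,145,345,182]),
           scene=dict(press=[284,170,372,262],car=[295,135,405,205],tray=[200,235,300,310],pot=[308,232,347,290]))[c]
    b=box(B["press"]); green=b&(H>60)&(H<95)&(S>90)
    m=green&(abs(Z-.012)<.006); print(c,"bed",m.sum(),np.median(Z[m]),rect(W[m]))
    m=b&(S<50)&(V>90)&(Z>.02)&(Z<.06); print(" platen",m.sum(),np.median(Z[m]),np.percentile(Z[m],[5,25,75,95]),rect(W[m]))
    b=box(B["car"]); m=b&(H>5)&(H<18)&(S>170)&(Z>.1)&(Z<.135); print(" knob",m.sum(),np.median(Z[m]),rect(W[m]),W[m].mean(0))
    m=b&(Z>.085)&(Z<.1); print(" roof",m.sum(),rect(W[m]) if m.sum() else "")
    m=b&(H>100)&(H<125)&(S>150); print(" blue z",np.percentile(Z[m],[5,50,95]))
    b=box(B["tray"]); m=b&(Z>.009)&(Z<.03); print(" tray",m.sum(),rect(W[m]))
    m=b&(Z>.0)&(Z<.03); print(" tray",m.sum(),rect(W[m]))
    b=box(B["pot"]); m=b&(Z>.05)&(Z<.1); print(" pot",m.sum(),rect(W[m]))
print(ray("top",[[144,205],[160,185],[152.5,227.5]],.06))
E
```

```text
top bed 845 0.011727071449908113 (array([549.1, -69.6]), array([ 91.3, 121.9]), 2.5)
 platen 982 0.03787506509226385 [0.03191795 0.03547459 0.0403708  0.04386716] (array([646. , -62.3]), array([109.1, 121.8]), 3.0)
 knob 62 0.1255355318961277 (array([530. , 277.6]), array([54. , 12.4]), 29.8) [0.52759617 0.27600585 0.12393812]
 roof 3649 (array([543.4, 306. ]), array([213.3, 272.4]), 65.6)
 blue z [0.01809435 0.02467687 0.09580137]
 tray 452 (array([ 506.3, -325.8]), array([170.3, 281.1]), 5.4)
 tray 3455 (array([ 514. , -329.4]), array([209.6, 279.7]), 2.4)
 pot 300 (array([ 692.2, -251.7]), array([82.7, 81.4]), 40.5)
scene bed 695 0.010523359873791646 (array([608.3, -75.7]), array([206. , 131.7]), 3.4)
 platen 1029 0.03606948603255884 [0.02616083 0.03297685 0.03800251 0.04563278] (array([598.7,  90. ]), array([207.5, 483.4]), 27.0)
 knob 89 0.11390897465204275 (array([574.5, 395.2]), array([311.2,  39.2]), 69.9) [0.5339529  0.28359037 0.11436277]
 roof 1554 (array([574.9, 371.8]), array([375.4, 276.6]), 65.0)
 blue z [0.0166216  0.02334099 0.0283505 ]
 tray 537 (array([ 512.2, -330.5]), array([255.3, 330.7]), 29.0)
 tray 4290 (array([ 487.2, -339.3]), array([308.5, 340.1]), 29.1)
 pot 675 (array([ 704.6, -209.3]), array([193. ,  82.6]), 84.7)
[[0.5278631  0.35536754 0.06      ]
 [0.59982813 0.30800551 0.06      ]
 [0.45231037 0.31879686 0.06      ]]
```

```bash
cat > ov.py <<'E'
from h import *
def tf(o,yaw,pts):
    a=np.radians(yaw); R=np.array([[np.cos(a),-np.sin(a),0],[np.sin(a),np.cos(a),0],[0,0,1]]); return np.asarray(pts,float)@R.T+[o[0],o[1],0]
def sq(x0,x1,y0,y1,z): return [[x0,y0,z],[x1,y0,z],[x1,y1,z],[x0,y1,z]]
CAR=((.530,.2776),65.6); PR=((.5925,-.0665),2.8); TR=((.514,-.3294),2.4)
def draw(c,im,box,s,name,items):
    big=cv2.resize(im[box[1]:box[3],box[0]:box[2]],None,fx=s,fy=s,interpolation=cv2.INTER_CUBIC)
    for pts,col in items:
        p=(proj(c,pts)-[box[0],box[1]]+.5)*s
        cv2.polylines(big,[np.round(p).astype(np.int32)],True,col,1)
    cv2.imwrite(name,big)
E
python3 - <<'E'
from ov import *
im=cv2.imread("pics/top0.png")
print(np.round(ray("top",[(312,200),(379,200),(380.5,245.5),(312.5,246)],.016)*1000))
y=(0,255,255);r=(0,0,255);g=(0,255,0);w=(255,0,255)
t=np.linspace(0,2*np.pi,60)
items=[(tf(*CAR,sq(-.135,.135,-.135,.135,0.0)),y),(tf(*CAR,[[-.135,-.135,.095],[-.135,-.065,.095],[.022,-.065,.095],[.022,.065,.095],[-.135,.065,.095],[-.135,.135,.095],[.135,.135,.095],[.135,-.135,.095]]),g),
 (tf(*CAR,np.c_[.127*np.cos(t),.127*np.sin(t),0*t+.033]),w),
 (tf(*PR,sq(-.09,.12,-.065,.065,.012)),y),(tf(*PR,sq(0,.11,-.062,.062,.038)),r),(tf(*TR,sq(-.08,.08,-.115,.115,.016)),y)]
draw("top",im,(100,140,390,265),2.75,"pics/c.png",items)
E
```

```text
[[ 581. -212.   16.]
 [ 591. -444.   16.]
 [ 432. -449.   16.]
 [ 420. -218.   16.]]
```

View pics/c.png

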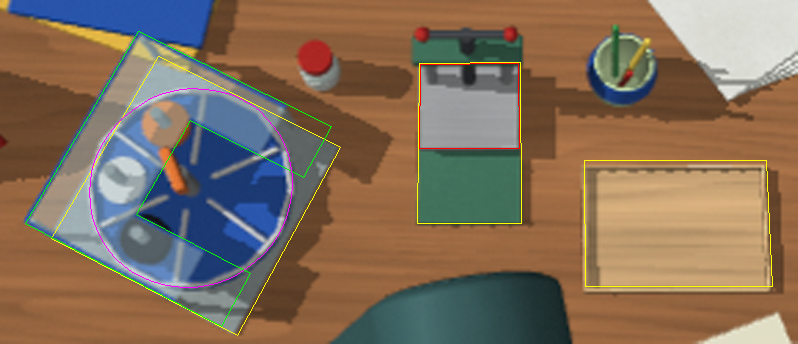

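```bash
cat > mv.py <<'E'
from h import *
from scipy.spatial.transform import Rotation as Ro
import sys
def psi(): 
    x=Ro.from_rotvec(robot.state()["ee_rot"]).apply([1,0,0]); return np.degrees(np.arctan2(x[1],x[0]))
def plan(*targets, start=None, dmax=.17,amax=32):
    """targets: (x,y,z,dpsi_deg ccw); keeps tool pointing down; prints rows"""
    s=robot.state(); p=s["position"].copy(); R=Ro.from_rotvec(s["ee_rot"])
    if start: p,R=start
    for k,(x,y,z,dp) in enumerate(targets):
        g=np.array([x,y,z]); x0=R.apply([1,0,0]); ps=np.arctan2(x0[1],x0[0])+np.radians(dp)
        n=int(max(np.ceil(np.linalg.norm(g-p)/dmax-1e-6),np.ceil(abs(dp)/amax-1e-6),1))
        for i in range(n):
            f=1/(n-i); a=dp/n
            tgt=p+(g-p)*f
            G=Ro.from_euler("z",(ps-np.radians(a*(n-1-i))))*Ro.from_euler("x",np.pi)
            sh=np.round(R.inv().apply(tgt-p)/.3,3); tu=np.round((R.inv()*G).as_rotvec()/(np.pi/2),3)
            print(k,"[",", ".join(f"{v:g}" for v in list(sh+0)+list(tu+0)),"]")
            p=p+R.apply(sh*.3); R=R*Ro.from_rotvec(tu*np.pi/2)
    return p,R
def show():
    s=robot.state(); print("t",round(s["clock"],2),"p",np.round(s["position"],4),"psi",round(psi(),1),"F",np.round(s["ft_force"],1),"gap",round(s["finger_gap"],4),"q",np.round(s["joint_positions"],2))
E
python3 -c "
from mv import *
show(); plan((.530,.2776,.20,189.5),(.530,.2776,.112,0))"
```

```text
t 1.3 p [ 0.1843 -0.4916  0.2393] psi 20.6 F [0.8 0.6 0.8] gap 0.0849 q [-1.37  0.26 -0.05  1.26 -0.    1.42]
0 [ 0.33, -0.333, 0.022, 0, 0, -0.351 ]
0 [ 0.455, -0.111, 0.022, 0, 0, -0.351 ]
0 [ 0.446, 0.144, 0.022, 0, 0, -0.351 ]
0 [ 0.304, 0.356, 0.022, 0, 0, -0.351 ]
0 [ 0.072, 0.463, 0.021, 0, 0, -0.351 ]
0 [ -0.181, 0.432, 0.022, 0, 0, -0.351 ]
1 [ 0, 0, 0.293, 0, 0, 0 ]
```

>>> {"name": "apply_moves", "arguments": {
  "steps": [
    [[0.33,-0.333,0.022,0,0,-0.351],[0.33,-0.333,0.022,0,0,-0.351],[0.33,-0.333,0.022,0,0,-0.351],[0.33,-0.333,0.022,0,0,-0.351],[0.33,-0.333,0.022,0,0,-0.351]]
  ]
}}

```text
clock: 1.72
position: [0.2429, -0.36, 0.2329]
ee_rot: [-2.815, -1.395, -0.001]
ft_force: [-0.3, -1.0, 0.3]
finger_gap: 0.0855
```

>>> {"name": "apply_moves", "arguments": {
  "steps": [
    [[0.455,-0.111,0.022,0,0,-0.351],[0.455,-0.111,0.022,0,0,-0.351],[0.455,-0.111,0.022,0,0,-0.351],[0.455,-0.111,0.022,0,0,-0.351],[0.455,-0.111,0.022,0,0,-0.351]]
  ]
}}

```text
clock: 2.13
position: [0.3001, -0.2321, 0.2262]
ee_rot: [2.328, 2.109, 0.001]
ft_force: [-0.0, -1.5, 0.5]
finger_gap: 0.0853
```

>>> {"name": "apply_moves", "arguments": {
  "steps": [
    [[0.446,0.144,0.022,0,0,-0.351],[0.446,0.144,0.022,0,0,-0.351],[0.446,0.144,0.022,0,0,-0.351],[0.446,0.144,0.022,0,0,-0.351],[0.446,0.144,0.022,0,0,-0.351]]
  ]
}}

```text
clock: 2.55
position: [0.3577, -0.1039, 0.2195]
ee_rot: [-1.666, -2.664, -0.001]
ft_force: [-0.0, -1.1, 0.8]
finger_gap: 0.0856
```

>>> {"name": "apply_moves", "arguments": {
  "steps": [
    [[0.304,0.356,0.022,0,0,-0.351],[0.304,0.356,0.022,0,0,-0.351],[0.304,0.356,0.022,0,0,-0.351],[0.304,0.356,0.022,0,0,-0.351],[0.304,0.356,0.022,0,0,-0.351]]
  ]
}}

```text
clock: 2.97
position: [0.4154, 0.0242, 0.2127]
ee_rot: [-0.878, -3.016, -0.001]
ft_force: [-0.5, -0.4, -0.5]
finger_gap: 0.0854
```

>>> {"name": "apply_moves", "arguments": {
  "steps": [
    [[0.072,0.463,0.021,0,0,-0.351],[0.072,0.463,0.021,0,0,-0.351],[0.072,0.463,0.021,0,0,-0.351],[0.072,0.463,0.021,0,0,-0.351],[0.072,0.463,0.021,0,0,-0.351]]
  ]
}}

```text
clock: 3.38
position: [0.4733, 0.1525, 0.206]
ee_rot: [-0.024, -3.141, -0.001]
ft_force: [0.1, 0.2, 0.0]
finger_gap: 0.0852
```

>>> {"name": "apply_moves", "arguments": {
  "steps": [
    [[-0.181,0.432,0.022,0,0,-0.351],[-0.181,0.432,0.022,0,0,-0.351],[-0.181,0.432,0.022,0,0,-0.351],[-0.181,0.432,0.022,0,0,-0.351],[-0.181,0.432,0.022,0,0,-0.351]]
  ]
}}

```text
clock: 3.8
position: [0.5308, 0.2808, 0.1989]
ee_rot: [0.831, -3.029, -0.001]
ft_force: [0.6, -0.5, 0.4]
finger_gap: 0.0854
```

```bash
python3 -c "
from mv import *
show(); plan((.530,.2776,.112,(210-psi())%360 if (210-psi())%360<180 else (210-psi())%360-360))"
```

```text
t 3.8 p [0.5308 0.2808 0.1989] psi -149.3 F [ 0.6 -0.5  0.4] gap 0.0854 q [ 0.35  0.41  0.06  1.22  0.   -0.18]
0 [ 0.008, -0.008, 0.29, 0, 0, 0.007 ]
```

>>> {"name": "apply_moves", "arguments": {
  "steps": [
    [[0.008,-0.008,0.29,0,0,0.007],[0.008,-0.008,0.29,0,0,0.007],[0.008,-0.008,0.29,0,0,0.007],[0.008,-0.008,0.29,0,0,0.007],[0.008,-0.008,0.29,0,0,0.007]]
  ],
  "fingers": 0
}}

```text
clock: 4.22
position: [0.5297, 0.2746, 0.1148]
ee_rot: [-0.798, 3.037, 0.0]
ft_force: [0.3, -0.0, 1.4]
finger_gap: 0.043
```

>>> {"name": "apply_moves", "arguments": {
  "steps": [
    [[0,0,0,0,0,0],[0,0,0,0,0,0],[0,0,0,0,0,0],[0,0,0,0,0,0],[0,0,0,0,0,0]]
  ],
  "fingers": -1,
  "grip_force": 40
}}

```text
clock: 4.63
position: [0.5296, 0.276, 0.1152]
ee_rot: [-0.799, 3.035, 0.005]
ft_force: [-4.7, 9.3, 10.7]
finger_gap: 0.0132
```

>>> {"name": "apply_moves", "arguments": {
  "steps": [
    [[0,0,0,0,0,0],[0,0,0,0,0,0],[0,0,0,0,0,0],[0,0,0,0,0,0],[0,0,0,0,0,0]]
  ]
}}

```text
clock: 5.05
position: [0.5296, 0.276, 0.1152]
ee_rot: [-0.799, 3.035, 0.005]
ft_force: [-3.5, 9.2, 10.3]
finger_gap: 0.0131
```

```bash
python3 -c "
from mv import *
show(); print(robot.state()['ft_torque']); plan((.530,.2776,.112,155.6))"
```

```text
t 5.05 p [0.5296 0.276  0.1152] psi -150.5 F [-3.5  9.2 10.3] gap 0.0131 q [ 0.34  0.44 -0.11  1.01  0.   -0.17]
[ 1.78081717  0.83612374 -0.02776331]
0 [ -0.001, 0.001, 0.002, 0.001, 0.003, -0.346 ]
0 [ -0.001, 0, 0.002, 0, 0, -0.346 ]
0 [ -0.001, 0, 0.002, 0, 0, -0.345 ]
0 [ -0.001, -0.001, 0.002, 0, 0, -0.346 ]
0 [ 0, -0.001, 0.003, 0, 0, -0.346 ]
```

>>> {"name": "apply_moves", "arguments": {
  "steps": [
    [[0,0.01,-0.01,0,0,0],[0,0.01,-0.01,0,0,0],[0,0.01,-0.01,0,0,0]]
  ]
}}

```text
clock: 5.3
position: [0.529, 0.276, 0.1161]
ee_rot: [-0.797, 3.037, -0.005]
ft_force: [12.1, -6.6, -18.5]
finger_gap: 0.013
```

>>> {"name": "apply_moves", "arguments": {
  "steps": [
    [[0,-0.004,0.006,0,0,0],[0,-0.004,0.006,0,0,0],[0,-0.004,0.006,0,0,0]]
  ]
}}

```text
clock: 5.55
position: [0.5291, 0.2759, 0.116]
ee_rot: [-0.798, 3.036, -0.001]
ft_force: [0.7, -2.9, 5.4]
finger_gap: 0.0128
```

>>> {"name": "apply_moves", "arguments": {
  "steps": [
    [[0,0,0,0,0,-0.346],[0,0,0,0,0,-0.346],[0,0,0,0,0,-0.346],[0,0,0,0,0,-0.346],[0,0,0,0,0,-0.346]]
  ]
}}

```text
clock: 5.97
position: [0.5295, 0.2755, 0.1159]
ee_rot: [-1.593, 2.705, -0.004]
ft_force: [2.7, -4.4, 3.7]
finger_gap: 0.0134
```

```bash
python3 -c "
from mv import *
show(); print(robot.state()['ft_torque']); im,d=grab_frame('top'); cv2.imwrite('pics/t1.png',im)
im,d=grab_frame('scene'); cv2.imwrite('pics/d.png',cv2.resize(im[110:230,270:430],None,fx=4,fy=4,interpolation=cv2.INTER_CUBIC))"
```

```text
t 5.97 p [0.5295 0.2755 0.1159] psi -119.0 F [ 2.7 -4.4  3.7] gap 0.0134 q [ 0.34  0.44 -0.11  1.01 -0.   -0.72]
[-1.16195796 -0.60706718 -0.32236563]
```

View pics/d.png

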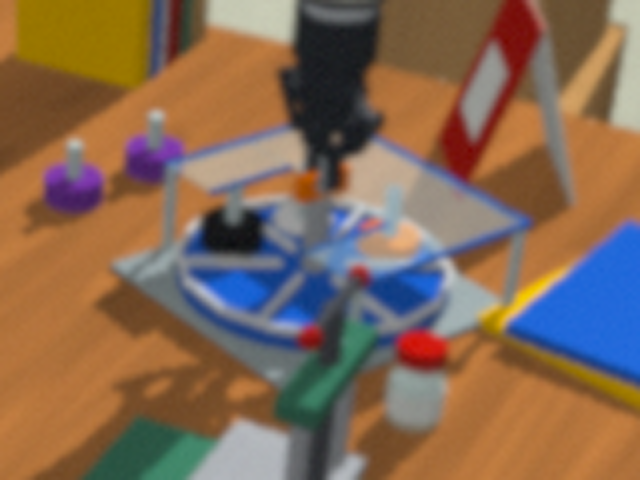

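>>> {"name": "apply_moves", "arguments": {
  "steps": [
    [[0,0,0,0,0,-0.346],[0,0,0,0,0,-0.346],[0,0,0,0,0,-0.346],[0,0,0,0,0,-0.346],[0,0,0,0,0,-0.346]]
  ]
}}

```text
clock: 6.48
position: [0.5301, 0.2753, 0.116]
ee_rot: [-2.26, 2.178, -0.006]
ft_force: [6.9, -7.2, 2.1]
finger_gap: 0.0128
```

>>> {"name": "apply_moves", "arguments": {
  "steps": [
    [[0,0,0,0,0,-0.346],[0,0,0,0,0,-0.346],[0,0,0,0,0,-0.346],[0,0,0,0,0,-0.346],[0,0,0,0,0,-0.346]]
  ]
}}

```text
clock: 6.9
position: [0.5307, 0.2755, 0.116]
ee_rot: [-2.762, 1.492, -0.008]
ft_force: [10.6, -6.1, -0.9]
finger_gap: 0.0134
```

>>> {"name": "apply_moves", "arguments": {
  "steps": [
    [[0,0,0,0,0,-0.346],[0,0,0,0,0,-0.346],[0,0,0,0,0,-0.346],[0,0,0,0,0,-0.346],[0,0,0,0,0,-0.346]]
  ]
}}

```text
clock: 7.32
position: [0.5311, 0.2759, 0.116]
ee_rot: [-3.062, 0.696, -0.01]
ft_force: [13.2, -2.0, -3.6]
finger_gap: 0.0133
```

>>> {"name": "apply_moves", "arguments": {
  "steps": [
    [[0,0,0,0,0,-0.342],[0,0,0,0,0,-0.342],[0,0,0,0,0,-0.342],[0,0,0,0,0,-0.342],[0,0,0,0,0,-0.342]]
  ]
}}

```text
clock: 7.73
position: [0.5312, 0.2765, 0.116]
ee_rot: [-3.137, -0.143, -0.01]
ft_force: [13.3, 2.6, -5.0]
finger_gap: 0.0131
```

>>> {"name": "apply_moves", "arguments": {
  "steps": [
    [[0,0,0,0,0,0],[0,0,0,0,0,0],[0,0,0,0,0,0]]
  ],
  "fingers": 0
}}

```text
clock: 7.98
position: [0.5282, 0.276, 0.1149]
ee_rot: [-3.139, -0.13, -0.001]
ft_force: [0.0, -0.7, 0.4]
finger_gap: 0.0424
```

```bash
python3 -c "
from mv import *
show(); plan((.527,.271,.20,0),(.38,.10,.25,0))"
```

```text
t 7.98 p [0.5282 0.276  0.1149] psi 4.8 F [ 0.  -0.7  0.4] gap 0.0424 q [ 0.34  0.44 -0.11  1.01  0.   -2.88]
0 [ -0.005, 0.016, -0.284, 0, 0, 0 ]
1 [ -0.268, 0.264, -0.083, 0, 0, 0 ]
1 [ -0.268, 0.264, -0.084, 0, 0, 0 ]
```

```bash
python3 -c "
from mv import *
plan((.527,.271,.20,0),(.40,-.1,.25,-178))"
```

```text
0 [ -0.005, 0.016, -0.284, 0, 0, 0 ]
1 [ -0.087, 0.2, -0.028, 0, 0, 0.33 ]
1 [ 0.023, 0.217, -0.028, 0, 0, 0.329 ]
1 [ 0.127, 0.177, -0.028, 0, 0, 0.33 ]
1 [ 0.198, 0.091, -0.028, 0, 0, 0.33 ]
1 [ 0.217, -0.019, -0.028, 0, 0, 0.329 ]
1 [ 0.179, -0.123, -0.027, 0, 0, 0.33 ]
```

>>> {"name": "apply_moves", "arguments": {
  "steps": [
    [[0,0,-0.284,0,0,0],[0,0,-0.284,0,0,0],[0,0,-0.284,0,0,0],[0,0,-0.284,0,0,0]]
  ]
}}

```text
clock: 8.32
position: [0.5291, 0.2764, 0.2022]
ee_rot: [-3.137, -0.131, -0.007]
ft_force: [1.0, 0.2, 0.3]
finger_gap: 0.0431
```

>>> {"name": "apply_moves", "arguments": {
  "steps": [
    [[-0.087,0.2,-0.028,0,0,0.33],[-0.087,0.2,-0.028,0,0,0.33],[-0.087,0.2,-0.028,0,0,0.33],[-0.087,0.2,-0.028,0,0,0.33],[-0.087,0.2,-0.028,0,0,0.33]]
  ]
}}

```text
clock: 8.73
position: [0.5066, 0.2135, 0.2073]
ee_rot: [3.065, -0.688, -0.001]
ft_force: [0.3, -0.1, -0.1]
finger_gap: 0.0426
```

>>> {"name": "apply_moves", "arguments": {
  "steps": [
    [[0.023,0.217,-0.028,0,0,0.329],[0.023,0.217,-0.028,0,0,0.329],[0.023,0.217,-0.028,0,0,0.329],[0.023,0.217,-0.028,0,0,0.329],[0.023,0.217,-0.028,0,0,0.329]]
  ]
}}

```text
clock: 9.15
position: [0.4857, 0.1518, 0.2158]
ee_rot: [2.79, -1.443, -0.001]
ft_force: [0.1, -0.2, 0.9]
finger_gap: 0.0426
```

>>> {"name": "apply_moves", "arguments": {
  "steps": [
    [[0.127,0.177,-0.028,0,0,0.33],[0.127,0.177,-0.028,0,0,0.33],[0.127,0.177,-0.028,0,0,0.33],[0.127,0.177,-0.028,0,0,0.33],[0.127,0.177,-0.028,0,0,0.33]]
  ]
}}

```text
clock: 9.57
position: [0.4647, 0.0901, 0.2243]
ee_rot: [2.33, -2.107, -0.001]
ft_force: [-0.3, -0.2, -0.0]
finger_gap: 0.0428
```

>>> {"name": "apply_moves", "arguments": {
  "steps": [
    [[0.198,0.091,-0.028,0,0,0.33],[0.198,0.091,-0.028,0,0,0.33],[0.198,0.091,-0.028,0,0,0.33],[0.198,0.091,-0.028,0,0,0.33],[0.198,0.091,-0.028,0,0,0.33]]
  ]
}}

```text
clock: 9.98
position: [0.4437, 0.0284, 0.2328]
ee_rot: [1.714, -2.632, -0.0]
ft_force: [-0.3, 0.6, -0.1]
finger_gap: 0.0429
```

>>> {"name": "apply_moves", "arguments": {
  "steps": [
    [[0.217,-0.019,-0.028,0,0,0.329],[0.217,-0.019,-0.028,0,0,0.329],[0.217,-0.019,-0.028,0,0,0.329],[0.217,-0.019,-0.028,0,0,0.329],[0.217,-0.019,-0.028,0,0,0.329]]
  ]
}}

```text
clock: 10.4
position: [0.4226, -0.0334, 0.2412]
ee_rot: [0.986, -2.982, -0.0]
ft_force: [0.3, 0.8, -0.0]
finger_gap: 0.0429
```

>>> {"name": "apply_moves", "arguments": {
  "steps": [
    [[0.179,-0.123,-0.027,0,0,0.33],[0.179,-0.123,-0.027,0,0,0.33],[0.179,-0.123,-0.027,0,0,0.33],[0.179,-0.123,-0.027,0,0,0.33],[0.179,-0.123,-0.027,0,0,0.33]]
  ]
}}

```text
clock: 10.82
position: [0.4014, -0.095, 0.2493]
ee_rot: [0.191, -3.136, -0.0]
ft_force: [0.1, 0.1, -0.6]
finger_gap: 0.0429
```

```bash
sed -i 's/CAR=((.530,.2776),65.6)/CAR=((.5303,.2760),65.6)/; s/TR=((.514,-.3294),2.4)/TR=((.506,-.331),2.5)/' ov.py; cat > look.py <<'E'
from ov import *
from mv import show
import sys
im,d=grab_frame("top"); np.save("pics/last.npy",d); cv2.imwrite("pics/last.png",im)
t=np.linspace(0,2*np.pi,30)
b=tuple(map(int,sys.argv[2].split(","))); s=float(sys.argv[3])
w=tf(*CAR,[[-.085,0,0]])[0]
draw("top",im,b,s,sys.argv[1],[(np.c_[w[0]+.008*np.cos(t),w[1]+.008*np.sin(t),0*t+.087],(0,255,0)),(np.c_[w[0]+.03*np.cos(t),w[1]+.03*np.sin(t),0*t+.031],(0,255,255))])
show(); print(w)
E
python3 look.py pics/e.png 105,140,245,275 4
```

```text
t 10.87 p [ 0.4014 -0.0948  0.2493] psi -172.8 F [-0.5 -1.4  0.5] gap 0.0424 q [-0.43  0.07 -0.27  1.24  0.   -0.56]
[0.49518612 0.19859189 0.        ]
```

View pics/e.png

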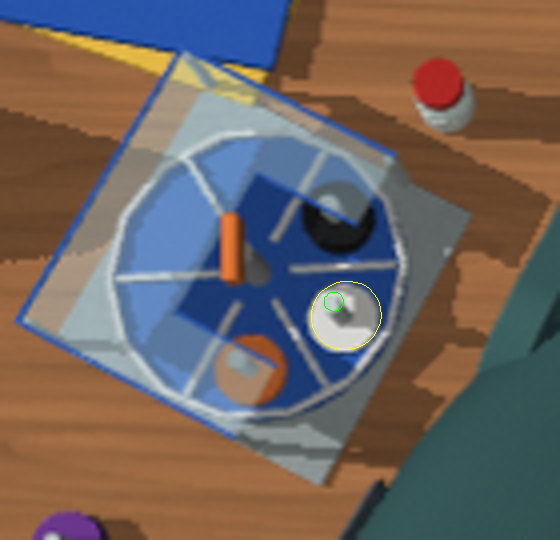

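The overlay puts the white disc at crop (345,315) with its stem top near (333,301), right on the predicted window position. Only white, orange and black are in the holder. Picking up white.

```bash
python3 -c "
from mv import *
plan((.495,.1985,.20,-4.2),(.495,.1985,.066,0))"
```

```text
0 [ -0.216, 0.465, 0.082, 0, 0, 0.023 ]
0 [ -0.199, 0.473, 0.082, 0, 0, 0.024 ]
1 [ 0, 0, 0.447, 0, 0, 0 ]
```

>>> {"name": "apply_moves", "arguments": {
  "steps": [
    [[-0.216,0.465,0.082,0,0,0.023],[-0.216,0.465,0.082,0,0,0.023],[-0.216,0.465,0.082,0,0,0.023],[-0.216,0.465,0.082,0,0,0.023],[-0.216,0.465,0.082,0,0,0.023]]
  ]
}}

```text
clock: 11.28
position: [0.4497, 0.0557, 0.2237]
ee_rot: [0.153, -3.137, -0.002]
ft_force: [-0.3, -0.3, 1.1]
finger_gap: 0.0431
```

>>> {"name": "apply_moves", "arguments": {
  "steps": [
    [[-0.199,0.473,0.082,0,0,0.024],[-0.199,0.473,0.082,0,0,0.024],[-0.199,0.473,0.082,0,0,0.024],[-0.199,0.473,0.082,0,0,0.024],[-0.199,0.473,0.082,0,0,0.024]]
  ]
}}

```text
clock: 11.7
position: [0.4976, 0.2018, 0.1987]
ee_rot: [0.091, -3.139, -0.001]
ft_force: [-0.9, -0.4, 0.1]
finger_gap: 0.0428
```

>>> {"name": "apply_moves", "arguments": {
  "steps": [
    [[0,0,0,0,0,0],[0,0,0,0,0,0]]
  ]
}}

```text
clock: 11.87
position: [0.4967, 0.1973, 0.2001]
ee_rot: [0.079, -3.14, 0.001]
ft_force: [0.0, -0.7, -0.0]
finger_gap: 0.043
```

```bash
python3 -c "
from mv import *
show(); plan((.495,.1985,.066,0))"
```

```text
t 11.87 p [0.4967 0.1973 0.2001] psi -177.1 F [ 0.  -0.7 -0. ] gap 0.043 q [ 0.23  0.29 -0.11  1.17 -0.    0.18]
0 [ 0.005, 0.004, 0.447, 0, 0, 0 ]
```

>>> {"name": "apply_moves", "arguments": {
  "steps": [
    [[0.005,0.004,0.447,0,0,0],[0.005,0.004,0.447,0,0,0],[0.005,0.004,0.447,0,0,0],[0.005,0.004,0.447,0,0,0],[0.005,0.004,0.447,0,0,0]]
  ]
}}

```text
clock: 12.28
position: [0.4938, 0.1973, 0.0648]
ee_rot: [0.072, -3.136, 0.002]
ft_force: [-0.0, 0.7, -0.0]
finger_gap: 0.0426
```

>>> {"name": "apply_moves", "arguments": {
  "steps": [
    [[0,0,0,0,0,0],[0,0,0,0,0,0],[0,0,0,0,0,0],[0,0,0,0,0,0],[0,0,0,0,0,0]]
  ],
  "fingers": -1,
  "grip_force": 25
}}

```text
clock: 12.7
position: [0.497, 0.1986, 0.0685]
ee_rot: [-0.07, 3.137, 0.0]
ft_force: [-0.6, -2.8, 10.2]
finger_gap: 0.0152
```

>>> {"name": "apply_moves", "arguments": {
  "steps": [
    [[0,0,0,0,0,0],[0,0,0,0,0,0]]
  ]
}}

```text
clock: 12.87
position: [0.497, 0.1985, 0.0685]
ee_rot: [-0.07, 3.137, 0.0]
ft_force: [-0.6, -2.9, 10.1]
finger_gap: 0.0151
```

>>> {"name": "apply_moves", "arguments": {
  "steps": [
    [[0,0,-0.32,0,0,0],[0,0,-0.32,0,0,0],[0,0,-0.32,0,0,0],[0,0,-0.32,0,0,0],[0,0,-0.32,0,0,0]]
  ]
}}

```text
clock: 13.28
position: [0.4961, 0.1987, 0.1635]
ee_rot: [-0.071, 3.138, 0.001]
ft_force: [0.1, -0.5, -2.2]
finger_gap: 0.0148
```

```bash
python3 -c "
from mv import *
show(); plan((.535,-.0692,.165,0),(.535,-.0692,.075,0))"
```

```text
t 13.28 p [0.4961 0.1987 0.1635] psi -177.4 F [ 0.1 -0.5 -2.2] gap 0.0148 q [ 0.23  0.31 -0.19  1.07  0.    0.18]
0 [ -0.045, -0.449, -0.003, 0, 0.002, 0 ]
0 [ -0.045, -0.449, -0.003, 0, 0, 0 ]
1 [ 0, 0, 0.3, 0, 0, 0 ]
```

>>> {"name": "apply_moves", "arguments": {
  "steps": [
    [[-0.045,-0.449,-0.003,0,0,0],[-0.045,-0.449,-0.003,0,0,0],[-0.045,-0.449,-0.003,0,0,0],[-0.045,-0.449,-0.003,0,0,0],[-0.045,-0.449,-0.003,0,0,0]]
  ]
}}

```text
clock: 13.7
position: [0.5148, 0.0619, 0.162]
ee_rot: [0.065, -3.139, 0.0]
ft_force: [-0.4, 1.0, -1.0]
finger_gap: 0.0152
```

>>> {"name": "apply_moves", "arguments": {
  "steps": [
    [[-0.045,-0.449,-0.003,0,0,0],[-0.045,-0.449,-0.003,0,0,0],[-0.045,-0.449,-0.003,0,0,0],[-0.045,-0.449,-0.003,0,0,0],[-0.045,-0.449,-0.003,0,0,0]]
  ]
}}

```text
clock: 14.12
position: [0.5345, -0.0712, 0.163]
ee_rot: [0.066, -3.14, -0.0]
ft_force: [-0.1, 0.5, -0.7]
finger_gap: 0.015
```

>>> {"name": "apply_moves", "arguments": {
  "steps": [
    [[0,0,0.3,0,0,0],[0,0,0.3,0,0,0],[0,0,0.3,0,0,0],[0,0,0.3,0,0,0],[0,0,0.3,0,0,0]]
  ]
}}

```text
clock: 14.53
position: [0.5347, -0.0685, 0.075]
ee_rot: [0.072, -3.141, -0.0]
ft_force: [0.3, -0.5, -0.3]
finger_gap: 0.015
```

```bash
python3 -c "
from mv import *
show(); plan((.535,-.0692,.0565,0))
im,d=grab_frame('scene'); cv2.imwrite('pics/f.png',cv2.resize(im[160:270,270:400],None,fx=5,fy=5,interpolation=cv2.INTER_CUBIC))"
```

```text
t 14.53 p [ 0.5347 -0.0685  0.075 ] psi -177.4 F [ 0.3 -0.5 -0.3] gap 0.015 q [-0.28  0.39 -0.33  0.85  0.   -0.32]
0 [ -0.001, -0.002, 0.062, 0, 0, 0 ]
```

View pics/f.png

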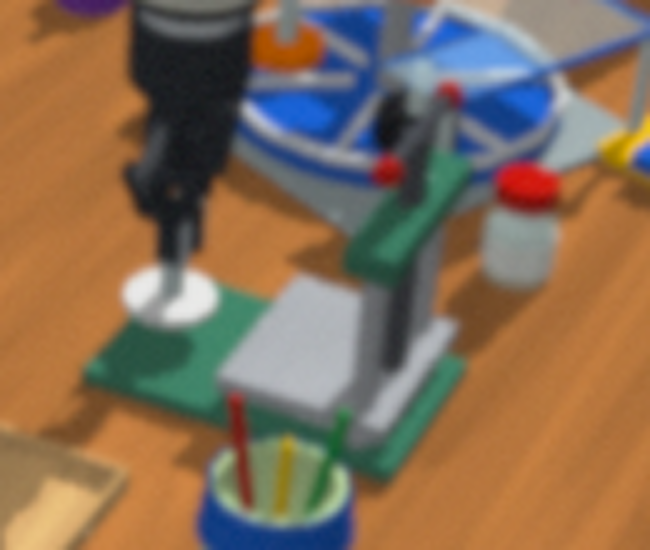

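The white gauge (crop (170,297)) is held upright above the front of the green bed.

>>> {"name": "apply_moves", "arguments": {
  "steps": [
    [[0,0,0.062,0,0,0],[0,0,0.062,0,0,0],[0,0,0.062,0,0,0]]
  ]
}}

```text
clock: 14.83
position: [0.535, -0.0693, 0.0567]
ee_rot: [-0.07, 3.14, -0.0]
ft_force: [0.1, 0.1, -1.1]
finger_gap: 0.0149
```

>>> {"name": "apply_moves", "arguments": {
  "steps": [
    [[0,0,0.004,0,0,0],[0,0,0.004,0,0,0]]
  ]
}}

```text
clock: 15.0
position: [0.535, -0.0694, 0.0555]
ee_rot: [-0.07, 3.139, -0.0]
ft_force: [-1.3, 1.4, 5.8]
finger_gap: 0.0152
```

>>> {"name": "apply_moves", "arguments": {
  "steps": [
    [[0,0,0.002,0,0,0],[0,0,0.002,0,0,0]]
  ]
}}

```text
clock: 15.17
position: [0.535, -0.0694, 0.0554]
ee_rot: [-0.07, 3.139, -0.001]
ft_force: [-4.1, 2.1, 14.4]
finger_gap: 0.0152
```

>>> {"name": "apply_moves", "arguments": {
  "steps": [
    [[-0.01,0,-0.003,0,0,0],[-0.025,0,-0.003,0,0,0],[-0.04,0,-0.003,0,0,0],[-0.05,0,-0.003,0,0,0],[-0.06,0,-0.003,0,0,0]]
  ]
}}

```text
clock: 15.58
position: [0.5521, -0.0688, 0.0555]
ee_rot: [0.07, -3.14, 0.001]
ft_force: [-10.8, -1.7, 17.9]
finger_gap: 0.0147
```

>>> {"name": "apply_moves", "arguments": {
  "steps": [
    [[-0.01,0,0,0,0,0],[-0.02,0,0,0,0,0],[-0.03,0,0,0,0,0],[-0.04,0,0,0,0,0],[-0.05,0,0,0,0,0]]
  ]
}}

```text
clock: 16.0
position: [0.5671, -0.0681, 0.0555]
ee_rot: [0.07, -3.14, 0.001]
ft_force: [-9.6, -1.5, 16.7]
finger_gap: 0.0151
```

>>> {"name": "apply_moves", "arguments": {
  "steps": [
    [[-0.01,0,-0.003,0,0,0],[-0.02,0,-0.003,0,0,0],[-0.03,0,-0.003,0,0,0],[-0.04,0,-0.003,0,0,0],[-0.05,0,-0.003,0,0,0]]
  ]
}}

```text
clock: 16.42
position: [0.5824, -0.0673, 0.0556]
ee_rot: [0.07, -3.14, 0.0]
ft_force: [-4.2, -0.7, 6.5]
finger_gap: 0.0151
```

>>> {"name": "apply_moves", "arguments": {
  "steps": [
    [[0,0,0,0,0,0],[0,0,0,0,0,0],[0,0,0,0,0,0]]
  ]
}}

```text
clock: 16.67
position: [0.5827, -0.0673, 0.0555]
ee_rot: [-0.07, 3.14, -0.0]
ft_force: [0.1, 0.4, 1.5]
finger_gap: 0.0151
```

>>> {"name": "apply_moves", "arguments": {
  "steps": [
    [[-0.01,0,0,0,0,0],[-0.01,0,0,0,0,0],[-0.01,0,0,0,0,0]]
  ]
}}

```text
clock: 16.92
position: [0.5853, -0.0672, 0.0554]
ee_rot: [0.07, -3.141, 0.0]
ft_force: [-2.6, -0.5, 4.7]
finger_gap: 0.0148
```

>>> {"name": "apply_moves", "arguments": {
  "steps": [
    [[0.05,0,0,0,0,0],[0.1,0,0,0,0,0],[0.15,0,0,0,0,0],[0.18,0,-0.01,0,0,0],[0.2,0,-0.01,0,0,0]]
  ]
}}

```text
clock: 17.33
position: [0.5247, -0.0698, 0.0588]
ee_rot: [0.07, -3.141, -0.0]
ft_force: [1.2, -0.2, -1.1]
finger_gap: 0.0149
```

>>> {"name": "apply_moves", "arguments": {
  "steps": [
    [[0,0,-0.3,0,0,0],[0,0,-0.3,0,0,0],[0,0,-0.3,0,0,0],[0,0,-0.3,0,0,0],[0,0,-0.3,0,0,0]]
  ]
}}

```text
clock: 17.75
position: [0.5257, -0.0698, 0.1481]
ee_rot: [-0.07, 3.14, -0.0]
ft_force: [0.4, -0.1, -2.1]
finger_gap: 0.0149
```

```bash
python3 -c "
from mv import *
show(); plan((.50,-.29,.15,0),(.50,-.29,.0485,0))"
```

```text
t 17.75 p [ 0.5257 -0.0698  0.1481] psi -177.4 F [ 0.4 -0.1 -2.1] gap 0.0149 q [-0.29  0.32 -0.23  1.03  0.   -0.33]
0 [ 0.059, -0.365, -0.003, 0, 0, 0 ]
0 [ 0.059, -0.364, -0.003, 0, 0, 0 ]
1 [ 0.001, 0, 0.338, 0, 0, 0 ]
```

>>> {"name": "apply_moves", "arguments": {
  "steps": [
    [[0.059,-0.365,0,0,0,0],[0.059,-0.365,0,0,0,0],[0.059,-0.365,0,0,0,0],[0.059,-0.365,0,0,0,0],[0.059,-0.365,0,0,0,0]]
  ]
}}

```text
clock: 18.17
position: [0.5118, -0.1809, 0.1464]
ee_rot: [0.066, -3.138, -0.002]
ft_force: [-0.1, 0.1, -1.2]
finger_gap: 0.0155
```

>>> {"name": "apply_moves", "arguments": {
  "steps": [
    [[0.059,-0.365,0,0,0,0],[0.059,-0.365,0,0,0,0],[0.059,-0.365,0,0,0,0],[0.059,-0.365,0,0,0,0],[0.059,-0.365,0,0,0,0]]
  ]
}}

```text
clock: 18.58
position: [0.4995, -0.2901, 0.1469]
ee_rot: [0.068, -3.139, -0.003]
ft_force: [0.4, 0.7, -0.9]
finger_gap: 0.015
```

>>> {"name": "apply_moves", "arguments": {
  "steps": [
    [[0,0,0.327,0,0,0],[0,0,0.327,0,0,0],[0,0,0.327,0,0,0],[0,0,0.327,0,0,0],[0,0,0.327,0,0,0]]
  ]
}}

```text
clock: 19.0
position: [0.4996, -0.288, 0.0492]
ee_rot: [0.073, -3.139, -0.003]
ft_force: [-0.2, -0.2, -1.8]
finger_gap: 0.0152
```

>>> {"name": "apply_moves", "arguments": {
  "steps": [
    [[0,0,0.005,0,0,0],[0,0,0.005,0,0,0]]
  ]
}}

```text
clock: 19.17
position: [0.5003, -0.2896, 0.0492]
ee_rot: [-0.071, 3.14, -0.001]
ft_force: [-1.2, 0.7, -1.3]
finger_gap: 0.0146
```

>>> {"name": "apply_moves", "arguments": {
  "steps": [
    [[0,0,0.004,0,0,0],[0,0,0.004,0,0,0],[0,0,0.004,0,0,0]]
  ]
}}

```text
clock: 19.42
position: [0.5, -0.2902, 0.0479]
ee_rot: [-0.07, 3.14, -0.0]
ft_force: [-0.5, -0.2, -1.7]
finger_gap: 0.0149
```

>>> {"name": "apply_moves", "arguments": {
  "steps": [
    [[0,0,0,0,0,0],[0,0,0,0,0,0],[0,0,0,0,0,0],[0,0,0,0,0,0]]
  ],
  "fingers": 0
}}

```text
clock: 19.75
position: [0.4999, -0.2902, 0.0477]
ee_rot: [-0.07, 3.141, -0.0]
ft_force: [-0.1, -0.8, 0.4]
finger_gap: 0.0427
```

>>> {"name": "apply_moves", "arguments": {
  "steps": [
    [[0,0,-0.5,0,0,0],[0,0,-0.5,0,0,0],[0,0,-0.5,0,0,0],[0,0,-0.5,0,0,0],[0,0,-0.5,0,0,0]]
  ]
}}

```text
clock: 20.17
position: [0.5015, -0.2914, 0.2032]
ee_rot: [-0.07, 3.135, -0.008]
ft_force: [0.0, -0.3, -0.5]
finger_gap: 0.0429
```

```bash
python3 look.py pics/g.png 105,140,245,275 4; python3 -c "
from ov import *
im=cv2.imread('pics/last.png');W=cloud('top',np.load('pics/last.npy'))
H,S,V=cv2.split(cv2.cvtColor(im,cv2.COLOR_BGR2HSV)); Z=W[...,2]
b=np.zeros(H.shape,bool); b[140:265,105:228]=1
m=b&(H>5)&(H<18)&(S>170)&(Z>.1)&(Z<.135); print(m.sum(),rect(W[m]))
a=cv2.imread('pics/g.png'); c=cv2.resize(im[190:260,300:390],None,fx=3,fy=3); c=cv2.copyMakeBorder(c,0,a.shape[0]-c.shape[0],0,0,0); cv2.imwrite('pics/g.png',np.hstack([a[:,:520],c]))
"; python3 -c "
from mv import *
plan((.5303,.276,.20,0))"
```

```text
t 20.22 p [ 0.5009 -0.291   0.2003] psi -177.4 F [ 0.2  0.3 -0.8] gap 0.0425 q [-0.67  0.37 -0.    1.2  -0.   -0.71]
[0.49518612 0.19859189 0.        ]
69 (array([527.6, 276. ]), array([53.6, 12.5]), 6.2)
0 [ -0.046, 0.471, -0.001, -0.002, 0.002, 0 ]
0 [ -0.045, 0.471, 0, 0, 0, 0 ]
0 [ -0.046, 0.471, 0, 0, 0, 0 ]
0 [ -0.045, 0.471, 0.001, 0, 0, 0 ]
```

View pics/g.png

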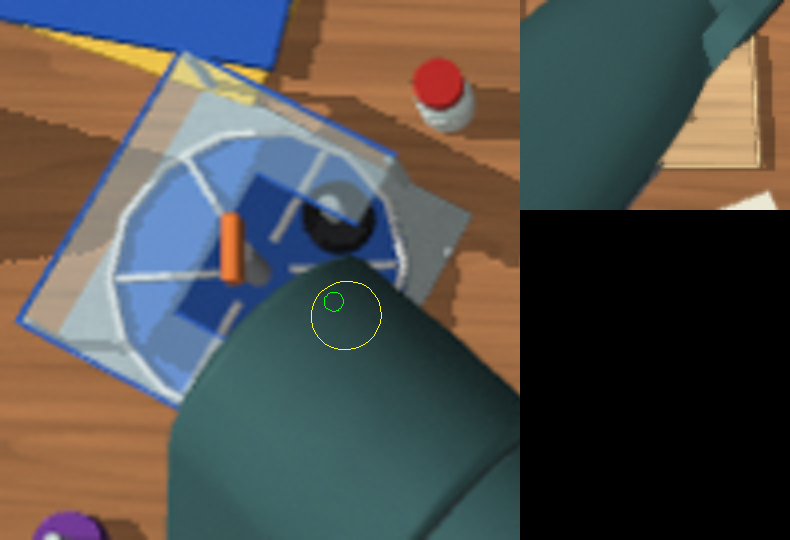

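>>> {"name": "apply_moves", "arguments": {
  "steps": [
    [[-0.046,0.471,0,0,0,-0.01],[-0.046,0.471,0,0,0,-0.01],[-0.046,0.471,0,0,0,-0.01],[-0.046,0.471,0,0,0,-0.01],[-0.046,0.471,0,0,0,-0.01]]
  ]
}}

```text
clock: 20.63
position: [0.5067, -0.1448, 0.1968]
ee_rot: [0.1, -3.139, -0.002]
ft_force: [0.5, -1.5, 1.0]
finger_gap: 0.0425
```

>>> {"name": "apply_moves", "arguments": {
  "steps": [
    [[-0.045,0.471,0,0,0,-0.01],[-0.045,0.471,0,0,0,-0.01],[-0.045,0.471,0,0,0,-0.01],[-0.045,0.471,0,0,0,-0.01],[-0.045,0.471,0,0,0,-0.01]]
  ]
}}

```text
clock: 21.05
position: [0.5118, -0.0037, 0.1968]
ee_rot: [0.125, -3.138, -0.001]
ft_force: [0.8, -0.7, -0.3]
finger_gap: 0.0427
```

>>> {"name": "apply_moves", "arguments": {
  "steps": [
    [[-0.045,0.471,0,0,0,-0.01],[-0.045,0.471,0,0,0,-0.01],[-0.045,0.471,0,0,0,-0.01],[-0.045,0.471,0,0,0,-0.01],[-0.045,0.471,0,0,0,-0.01]]
  ]
}}

```text
clock: 21.47
position: [0.5149, 0.1377, 0.1966]
ee_rot: [0.149, -3.137, -0.001]
ft_force: [0.1, 0.1, 0.1]
finger_gap: 0.043
```

>>> {"name": "apply_moves", "arguments": {
  "steps": [
    [[-0.045,0.471,0,0,0,-0.01],[-0.045,0.471,0,0,0,-0.01],[-0.045,0.471,0,0,0,-0.01],[-0.045,0.471,0,0,0,-0.01],[-0.045,0.471,0,0,0,-0.01]]
  ]
}}

```text
clock: 21.88
position: [0.5157, 0.2792, 0.1964]
ee_rot: [0.172, -3.136, 0.0]
ft_force: [-0.3, -0.3, -0.9]
finger_gap: 0.0427
```

>>> {"name": "apply_moves", "arguments": {
  "steps": [
    [[0,0,0,0,0,0],[0,0,0,0,0,0],[0,0,0,0,0,0]]
  ]
}}

```text
clock: 22.13
position: [0.5159, 0.2757, 0.1974]
ee_rot: [0.166, -3.137, 0.001]
ft_force: [1.1, -1.1, -0.2]
finger_gap: 0.0426
```

```bash
python3 -c "
from mv import *
show(); plan((.5303,.276,.116,-174-psi()))"
```

```text
t 22.13 p [0.5159 0.2757 0.1974] psi -173.9 F [ 1.1 -1.1 -0.2] gap 0.0426 q [ 0.35  0.38  0.01  1.2  -0.    0.25]
0 [ -0.048, -0.004, 0.271, 0, 0, 0.001 ]
```

>>> {"name": "apply_moves", "arguments": {
  "steps": [
    [[-0.048,0,0,0,0,0],[-0.048,0,0.1,0,0,0],[-0.048,0,0.271,0,0,0],[-0.048,0,0.271,0,0,0],[-0.048,0,0.271,0,0,0]]
  ]
}}

```text
clock: 22.55
position: [0.5284, 0.2772, 0.1141]
ee_rot: [0.166, -3.132, 0.003]
ft_force: [-0.8, -0.0, 0.9]
finger_gap: 0.0428
```

>>> {"name": "apply_moves", "arguments": {
  "steps": [
    [[0,0,0,0,0,0],[0,0,0,0,0,0],[0,0,0,0,0,0],[0,0,0,0,0,0],[0,0,0,0,0,0]]
  ],
  "fingers": -1,
  "grip_force": 40
}}

```text
clock: 22.97
position: [0.5311, 0.2768, 0.1187]
ee_rot: [-0.166, 3.134, -0.007]
ft_force: [1.1, -19.4, 7.6]
finger_gap: 0.0127
```

>>> {"name": "apply_moves", "arguments": {
  "steps": [
    [[0,0,0,0,0,-0.333],[0,0,0,0,0,-0.333],[0,0,0,0,0,-0.333],[0,0,0,0,0,-0.333],[0,0,0,0,0,-0.333]]
  ]
}}

```text
clock: 23.38
position: [0.531, 0.2772, 0.1187]
ee_rot: [-0.983, 2.981, -0.006]
ft_force: [0.2, -15.7, 7.9]
finger_gap: 0.0125
```

>>> {"name": "apply_moves", "arguments": {
  "steps": [
    [[0,0,0,0,0,-0.333],[0,0,0,0,0,-0.333],[0,0,0,0,0,-0.333],[0,0,0,0,0,-0.333],[0,0,0,0,0,-0.333]]
  ]
}}

```text
clock: 23.8
position: [0.5305, 0.2775, 0.1187]
ee_rot: [-1.722, 2.627, -0.006]
ft_force: [-2.6, -13.0, 7.9]
finger_gap: 0.0129
```

>>> {"name": "apply_moves", "arguments": {
  "steps": [
    [[0,0,0,0,0,0],[0,0,0,0,0,0],[0,0,0,0,0,0],[0,0,0,0,0,0]]
  ],
  "fingers": 0
}}

```text
clock: 24.13
position: [0.5302, 0.2792, 0.117]
ee_rot: [-1.712, 2.632, -0.0]
ft_force: [-0.5, -0.0, -0.4]
finger_gap: 0.0428
```

>>> {"name": "apply_moves", "arguments": {
  "steps": [
    [[0,0,-0.28,0,0,0],[0,0,-0.28,0,0,0],[0,0,-0.28,0,0,0],[0,0,-0.28,0,0,0]]
  ]
}}

```text
clock: 24.47
position: [0.531, 0.2794, 0.2029]
ee_rot: [-1.711, 2.63, -0.002]
ft_force: [-0.3, 0.4, -0.9]
finger_gap: 0.0426
```

```bash
python3 -c "
from mv import *
show(); plan((.40,-.1,.25,-177.3-psi()))"
```

```text
t 24.47 p [0.531  0.2794 0.2029] psi -113.9 F [-0.3  0.4 -0.9] gap 0.0426 q [ 0.35  0.4   0.06  1.23  0.   -0.8 ]
0 [ 0.444, -0.038, -0.054, -0.002, 0.002, 0.235 ]
0 [ 0.401, -0.196, -0.053, 0, 0, 0.235 ]
0 [ 0.303, -0.327, -0.052, 0.001, 0, 0.234 ]
```

>>> {"name": "apply_moves", "arguments": {
  "steps": [
    [[0.444,-0.038,-0.054,0,0,0.235],[0.444,-0.038,-0.054,0,0,0.235],[0.444,-0.038,-0.054,0,0,0.235],[0.444,-0.038,-0.054,0,0,0.235],[0.444,-0.038,-0.054,0,0,0.235]]
  ]
}}

```text
clock: 24.88
position: [0.4853, 0.1504, 0.2165]
ee_rot: [1.197, -2.904, 0.0]
ft_force: [-0.0, 1.0, 0.5]
finger_gap: 0.0433
```

>>> {"name": "apply_moves", "arguments": {
  "steps": [
    [[0.401,-0.196,-0.053,0,0,0.235],[0.401,-0.196,-0.053,0,0,0.235],[0.401,-0.196,-0.053,0,0,0.235],[0.401,-0.196,-0.053,0,0,0.235],[0.401,-0.196,-0.053,0,0,0.235]]
  ]
}}

```text
clock: 25.3
position: [0.4424, 0.0244, 0.2323]
ee_rot: [0.645, -3.075, 0.0]
ft_force: [0.6, 0.9, -0.8]
finger_gap: 0.0425
```

>>> {"name": "apply_moves", "arguments": {
  "steps": [
    [[0.303,-0.327,-0.052,0,0,0.234],[0.303,-0.327,-0.052,0,0,0.234],[0.303,-0.327,-0.052,0,0,0.234],[0.303,-0.327,-0.052,0,0,0.234],[0.303,-0.327,-0.052,0,0,0.234]]
  ]
}}

```text
clock: 25.72
position: [0.3994, -0.1019, 0.2478]
ee_rot: [-0.073, 3.141, 0.0]
ft_force: [0.5, 0.8, 0.2]
finger_gap: 0.0423
```

```bash
python3 look.py pics/i.png 105,140,395,265 2.75; python3 -c "
from mv import *
plan((.495,.1985,.20,-177.3-psi()))"
```

```text
t 25.77 p [ 0.3996 -0.1007  0.2476] psi -177.2 F [ 0.  -0.4  0.3] gap 0.0426 q [-0.45  0.07 -0.27  1.23  0.   -0.49]
[0.49518612 0.19859189 0.        ]
0 [ -0.183, 0.49, 0.08, 0, 0, 0 ]
0 [ -0.183, 0.491, 0.079, 0, 0, 0.001 ]
```

View pics/i.png

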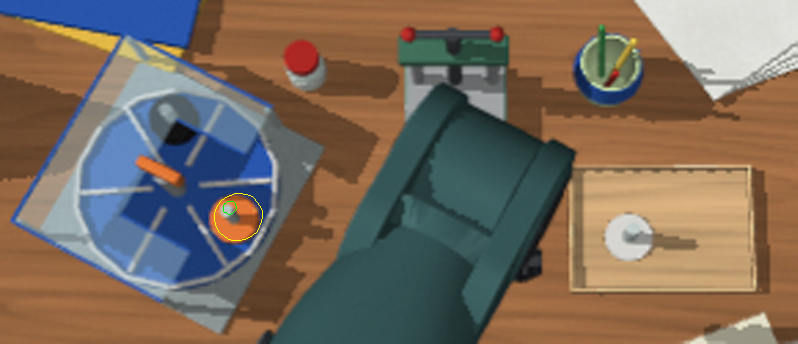

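Orange is at the window, matching the overlay at crop (238,217). White stands in the tray at (628,237).

>>> {"name": "apply_moves", "arguments": {
  "steps": [
    [[-0.183,0.49,0.08,0,0,0],[-0.183,0.49,0.08,0,0,0],[-0.183,0.49,0.08,0,0,0],[-0.183,0.49,0.08,0,0,0],[-0.183,0.49,0.08,0,0,0]]
  ]
}}

```text
clock: 26.18
position: [0.4476, 0.0554, 0.2224]
ee_rot: [0.089, -3.139, -0.003]
ft_force: [-0.0, -1.0, 0.2]
finger_gap: 0.0429
```

>>> {"name": "apply_moves", "arguments": {
  "steps": [
    [[-0.183,0.49,0.08,0,0,0],[-0.183,0.49,0.08,0,0,0],[-0.183,0.49,0.08,0,0,0],[-0.183,0.49,0.08,0,0,0],[-0.183,0.49,0.08,0,0,0]]
  ]
}}

```text
clock: 26.6
position: [0.495, 0.2048, 0.1979]
ee_rot: [0.087, -3.139, -0.002]
ft_force: [-0.8, -1.0, -0.6]
finger_gap: 0.0427
```

>>> {"name": "apply_moves", "arguments": {
  "steps": [
    [[0,0,0,0,0,0],[0,0,0,0,0,0],[0,0,0,0,0,0]]
  ]
}}

```text
clock: 26.85
position: [0.4943, 0.1984, 0.2]
ee_rot: [0.076, -3.14, 0.0]
ft_force: [-0.2, -0.1, 0.1]
finger_gap: 0.0426
```

```bash
python3 -c "
from mv import *
show(); plan((.497,.1985,.068,0))"
```

```text
t 26.85 p [0.4943 0.1984 0.2   ] psi -177.2 F [-0.2 -0.1  0.1] gap 0.0426 q [ 0.23  0.29 -0.12  1.16 -0.    0.18]
0 [ -0.009, 0, 0.44, 0, 0, 0 ]
```

>>> {"name": "apply_moves", "arguments": {
  "steps": [
    [[-0.006,0,0.44,0,0,0],[-0.006,0,0.44,0,0,0],[-0.006,0,0.44,0,0,0],[-0.006,0,0.44,0,0,0],[-0.006,0,0.44,0,0,0]]
  ]
}}

```text
clock: 27.27
position: [0.4951, 0.1975, 0.0669]
ee_rot: [0.074, -3.137, 0.001]
ft_force: [0.4, 0.8, 0.1]
finger_gap: 0.0429
```

>>> {"name": "apply_moves", "arguments": {
  "steps": [
    [[0,0,0,0,0,0],[0,0,0,0,0,0],[0,0,0,0,0,0],[0,0,0,0,0,0],[0,0,0,0,0,0]]
  ],
  "fingers": -1,
  "grip_force": 25
}}

```text
clock: 27.68
position: [0.498, 0.1988, 0.0701]
ee_rot: [-0.075, 3.137, 0.001]
ft_force: [0.1, 0.2, 11.6]
finger_gap: 0.0149
```

>>> {"name": "apply_moves", "arguments": {
  "steps": [
    [[0,0,-0.32,0,0,0],[0,0,-0.32,0,0,0],[0,0,-0.32,0,0,0],[0,0,-0.32,0,0,0],[0,0,-0.32,0,0,0]]
  ]
}}

```text
clock: 28.1
position: [0.497, 0.1986, 0.1649]
ee_rot: [-0.075, 3.138, 0.001]
ft_force: [-1.0, -0.2, -1.7]
finger_gap: 0.0149
```

```bash
python3 -c "
from mv import *
show(); plan((.535,-.0692,.165,0),(.535,-.0692,.075,0))"
```

```text
t 28.1 p [0.497  0.1986 0.1649] psi -177.3 F [-1.  -0.2 -1.7] gap 0.0149 q [ 0.23  0.31 -0.18  1.07 -0.    0.18]
0 [ -0.042, -0.449, 0, 0, 0.001, 0 ]
0 [ -0.042, -0.449, 0, 0, 0, 0 ]
1 [ 0, 0, 0.3, 0, 0, 0 ]
```

>>> {"name": "apply_moves", "arguments": {
  "steps": [
    [[-0.042,-0.449,0,0,0,0],[-0.042,-0.449,0,0,0,0],[-0.042,-0.449,0,0,0,0],[-0.042,-0.449,0,0,0,0],[-0.042,-0.449,0,0,0,0]]
  ]
}}

```text
clock: 28.52
position: [0.5153, 0.0619, 0.1627]
ee_rot: [0.069, -3.139, 0.001]
ft_force: [0.1, 0.1, -1.6]
finger_gap: 0.015
```

>>> {"name": "apply_moves", "arguments": {
  "steps": [
    [[-0.042,-0.449,0,0,0,0],[-0.042,-0.449,0,0,0,0],[-0.042,-0.449,0,0,0,0],[-0.042,-0.449,0,0,0,0],[-0.042,-0.449,0,0,0,0]]
  ]
}}

```text
clock: 28.93
position: [0.5346, -0.0712, 0.1628]
ee_rot: [0.071, -3.139, -0.0]
ft_force: [-0.4, -0.3, -1.4]
finger_gap: 0.0147
```

>>> {"name": "apply_moves", "arguments": {
  "steps": [
    [[0,0,0.3,0,0,0],[0,0,0.3,0,0,0],[0,0,0.3,0,0,0],[0,0,0.35,0,0,0],[0,0,0.35,0,0,0]]
  ]
}}

```text
clock: 29.35
position: [0.5335, -0.0678, 0.0577]
ee_rot: [0.077, -3.138, -0.002]
ft_force: [-0.1, 0.4, -2.3]
finger_gap: 0.0151
```

>>> {"name": "apply_moves", "arguments": {
  "steps": [
    [[0,0,0.003,0,0,0],[0,0,0.003,0,0,0]]
  ]
}}

```text
clock: 29.52
position: [0.535, -0.069, 0.0593]
ee_rot: [-0.076, 3.14, -0.0]
ft_force: [-0.2, 0.9, -1.4]
finger_gap: 0.015
```

>>> {"name": "apply_moves", "arguments": {
  "steps": [
    [[0,0,0.005,0,0,0],[0,0,0.005,0,0,0],[0,0,0.005,0,0,0]]
  ]
}}

```text
clock: 29.77
position: [0.5348, -0.0695, 0.0571]
ee_rot: [-0.075, 3.14, -0.0]
ft_force: [-0.4, -0.2, -0.3]
finger_gap: 0.0146
```

>>> {"name": "apply_moves", "arguments": {
  "steps": [
    [[0,0,0.002,0,0,0],[0,0,0.002,0,0,0],[0,0,0.002,0,0,0]]
  ]
}}

```text
clock: 30.02
position: [0.5346, -0.0694, 0.0564]
ee_rot: [-0.075, 3.14, 0.0]
ft_force: [-1.4, 1.5, 5.3]
finger_gap: 0.0146
```

>>> {"name": "apply_moves", "arguments": {
  "steps": [
    [[-0.015,0,-0.001,0,0,0],[-0.03,0,-0.002,0,0,0],[-0.045,0,-0.003,0,0,0],[-0.06,0,-0.003,0,0,0],[-0.07,0,-0.003,0,0,0]]
  ]
}}

```text
clock: 30.43
position: [0.5563, -0.0685, 0.0568]
ee_rot: [-0.075, 3.14, -0.0]
ft_force: [0.2, -0.9, -1.2]
finger_gap: 0.0147
```

>>> {"name": "apply_moves", "arguments": {
  "steps": [
    [[0,0,0,0,0,0],[0,0,0,0,0,0]]
  ]
}}

```text
clock: 30.6
position: [0.5556, -0.0684, 0.0567]
ee_rot: [0.075, -3.14, -0.0]
ft_force: [-0.2, -0.5, 0.1]
finger_gap: 0.0148
```

>>> {"name": "apply_moves", "arguments": {
  "steps": [
    [[-0.003,0,0,0,0,0],[-0.006,0,0,0,0,0],[-0.01,0,0,0,0,0],[-0.013,0,0,0,0,0]]
  ]
}}

```text
clock: 30.93
position: [0.5595, -0.0683, 0.0569]
ee_rot: [-0.075, 3.141, -0.0]
ft_force: [0.5, -0.2, -1.9]
finger_gap: 0.0152
```

>>> {"name": "apply_moves", "arguments": {
  "steps": [
    [[-0.003,0,0,0,0,0],[-0.006,0,0,0,0,0],[-0.01,0,0,0,0,0]]
  ]
}}

```text
clock: 31.18
position: [0.5625, -0.0681, 0.0569]
ee_rot: [0.075, -3.141, -0.0]
ft_force: [-0.2, -0.3, -1.8]
finger_gap: 0.0146
```

>>> {"name": "apply_moves", "arguments": {
  "steps": [
    [[-0.003,0,0,0,0,0],[-0.006,0,0,0,0,0]]
  ]
}}

```text
clock: 31.35
position: [0.5643, -0.068, 0.0569]
ee_rot: [0.075, -3.141, -0.0]
ft_force: [-0.1, -0.3, -1.5]
finger_gap: 0.0149
```

>>> {"name": "apply_moves", "arguments": {
  "steps": [
    [[-0.003,0,0,0,0,0],[-0.006,0,0,0,0,0]]
  ]
}}

```text
clock: 31.52
position: [0.5661, -0.0679, 0.0569]
ee_rot: [0.075, -3.141, -0.0]
ft_force: [0.0, -0.1, -1.4]
finger_gap: 0.0149
```

>>> {"name": "apply_moves", "arguments": {
  "steps": [
    [[-0.003,0,0,0,0,0],[-0.005,0,0,0,0,0]]
  ]
}}

```text
clock: 31.68
position: [0.5676, -0.0679, 0.0569]
ee_rot: [-0.075, 3.141, -0.0]
ft_force: [-0.1, 0.6, -2.7]
finger_gap: 0.0153
```

>>> {"name": "apply_moves", "arguments": {
  "steps": [
    [[-0.003,0,0,0,0,0],[-0.006,0,0,0,0,0]]
  ]
}}

```text
clock: 31.85
position: [0.5694, -0.0678, 0.0569]
ee_rot: [0.075, -3.141, 0.0]
ft_force: [0.2, -0.1, -1.3]
finger_gap: 0.0146
```

>>> {"name": "apply_moves", "arguments": {
  "steps": [
    [[-0.003,0,0,0,0,0],[-0.006,0,0,0,0,0]]
  ]
}}

```text
clock: 32.02
position: [0.5711, -0.0677, 0.0568]
ee_rot: [0.075, -3.141, -0.0]
ft_force: [-0.3, 0.5, -2.1]
finger_gap: 0.0149
```

```bash
python3 -c "
from mv import *
show()
im,d=grab_frame('scene'); cv2.imwrite('pics/j.png',cv2.resize(im[190:260,280:380],None,fx=7,fy=7,interpolation=cv2.INTER_CUBIC))"
```

```text
t 32.02 p [ 0.5711 -0.0677  0.0568] psi -177.3 F [-0.3  0.5 -2.1] gap 0.0149 q [-0.26  0.46 -0.26  0.85 -0.   -0.31]
```

View pics/j.png

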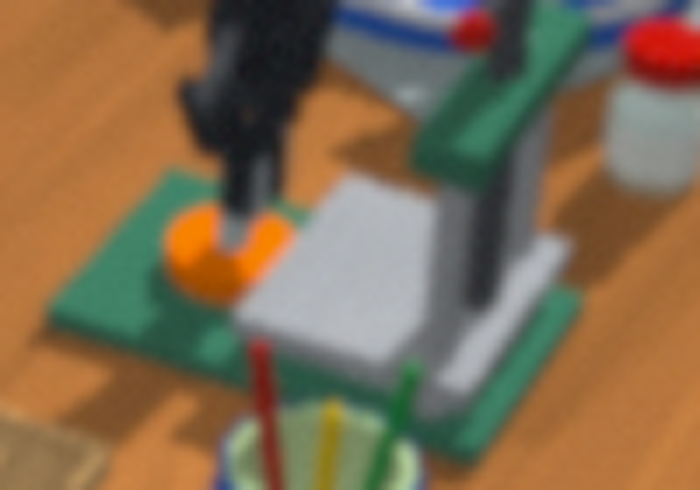

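The platen covers the orange disc's right side at crop (285,240), and there is no reaction force: orange is going in. Continuing.

>>> {"name": "apply_moves", "arguments": {
  "steps": [
    [[-0.005,0,0,0,0,0],[-0.01,0,0,0,0,0],[-0.015,0,0,0,0,0]]
  ]
}}

```text
clock: 32.32
position: [0.5757, -0.0675, 0.0568]
ee_rot: [0.075, -3.141, -0.0]
ft_force: [-0.6, -1.0, -1.7]
finger_gap: 0.0148
```

>>> {"name": "apply_moves", "arguments": {
  "steps": [
    [[-0.005,0,0,0,0,0],[-0.01,0,0,0,0,0],[-0.015,0,0,0,0,0]]
  ]
}}

```text
clock: 32.57
position: [0.5802, -0.0673, 0.0568]
ee_rot: [0.075, -3.14, 0.0]
ft_force: [-1.4, 0.1, -3.4]
finger_gap: 0.015
```

>>> {"name": "apply_moves", "arguments": {
  "steps": [
    [[-0.005,0,0,0,0,0],[-0.01,0,0,0,0,0],[-0.015,0,0,0,0,0]]
  ]
}}

```text
clock: 32.82
position: [0.5845, -0.067, 0.0567]
ee_rot: [0.075, -3.14, -0.0]
ft_force: [-1.6, -0.0, -2.7]
finger_gap: 0.015
```

>>> {"name": "apply_moves", "arguments": {
  "steps": [
    [[0,0,0,0,0,0],[0,0,0,0,0,0],[0,0,0,0,0,0]]
  ]
}}

```text
clock: 33.07
position: [0.5846, -0.067, 0.0567]
ee_rot: [0.075, -3.141, -0.0]
ft_force: [0.4, 0.6, -7.2]
finger_gap: 0.015
```

>>> {"name": "apply_moves", "arguments": {
  "steps": [
    [[0,0,0.001,0,0,0],[0,0,0.002,0,0,0],[0,0,0.002,0,0,0]]
  ]
}}

```text
clock: 33.32
position: [0.5849, -0.0671, 0.0565]
ee_rot: [-0.075, 3.14, -0.0]
ft_force: [-0.1, -0.1, -2.0]
finger_gap: 0.0146
```

>>> {"name": "apply_moves", "arguments": {
  "steps": [
    [[0,0,0,0,0,0],[0,0,0,0,0,0],[0,0,0,0,0,0],[0,0,0,0,0,0]]
  ],
  "fingers": 0
}}

```text
clock: 33.65
position: [0.5847, -0.0671, 0.0564]
ee_rot: [-0.075, 3.14, -0.0]
ft_force: [-0.7, -0.7, 0.5]
finger_gap: 0.0426
```

>>> {"name": "apply_moves", "arguments": {
  "steps": [
    [[0,0,-0.2,0,0,0],[0,0,-0.35,0,0,0],[0,0,-0.45,0,0,0],[0,0,-0.45,0,0,0],[0,0,-0.45,0,0,0]]
  ]
}}

```text
clock: 34.07
position: [0.5862, -0.0674, 0.195]
ee_rot: [-0.075, 3.135, -0.002]
ft_force: [-0.1, 0.0, -0.3]
finger_gap: 0.0427
```

```bash
python3 -c "
from mv import *
show(); plan((.36,.10,.25,0))"
```

```text
t 34.07 p [ 0.5862 -0.0674  0.195 ] psi -177.3 F [-0.1  0.  -0.3] gap 0.0427 q [-0.25  0.39  0.02  1.19  0.   -0.3 ]
0 [ 0.363, 0.297, -0.094, -0.001, 0.004, 0 ]
0 [ 0.363, 0.296, -0.092, 0, 0, 0 ]
```

>>> {"name": "apply_moves", "arguments": {
  "steps": [
    [[0.363,0.297,-0.094,0,0,0],[0.363,0.297,-0.094,0,0,0],[0.363,0.297,-0.094,0,0,0],[0.363,0.297,-0.094,0,0,0],[0.363,0.297,-0.094,0,0,0]]
  ]
}}

```text
clock: 34.48
position: [0.4684, 0.0187, 0.2198]
ee_rot: [0.078, -3.14, -0.001]
ft_force: [1.6, -1.2, 0.7]
finger_gap: 0.0426
```

>>> {"name": "apply_moves", "arguments": {
  "steps": [
    [[0.42,0.297,-0.094,0,0,0],[0.42,0.297,-0.094,0,0,0],[0.42,0.297,-0.094,0,0,0],[0.42,0.297,-0.094,0,0,0],[0.42,0.297,-0.094,0,0,0]]
  ]
}}

```text
clock: 34.9
position: [0.3377, 0.1014, 0.248]
ee_rot: [0.078, -3.14, -0.001]
ft_force: [1.8, 0.1, 1.0]
finger_gap: 0.0426
```

```bash
cat > fin.py <<'E'
from ov import *
from mv import show
show()
im,d=grab_frame("top"); W=cloud("top",d); cv2.imwrite("pics/fin.png",im)
t=np.linspace(0,2*np.pi,40)
o=tf(*PR,[[-.008,0,0]])[0]
draw("top",im,(105,140,395,265),2.75,"pics/k.png",[(tf(*PR,sq(0,.11,-.062,.062,.038)),(0,0,255)),(np.c_[o[0]+.03*np.cos(t),o[1]+.03*np.sin(t),0*t+.026],(0,255,255))])
s,_=grab_frame("scene"); k=cv2.imread("pics/k.png")
k2=cv2.resize(s[120:260,280:420],(245,245),interpolation=cv2.INTER_CUBIC); k3=cv2.resize(s[190:260,280:380],(350,245),interpolation=cv2.INTER_CUBIC)
b=np.hstack([k2,k3]); b=cv2.copyMakeBorder(b,0,0,0,k.shape[1]-b.shape[1],0); cv2.imwrite("pics/k.png",np.vstack([k,b]))
H,S,V=cv2.split(cv2.cvtColor(im,cv2.COLOR_BGR2HSV))
m=np.zeros(H.shape,bool); m[200:215,255:285]=1
m=m&(H>5)&(H<20)&(S>200)&(W[...,2]>.018)&(W[...,2]<.035); print("orange",m.sum(),W[m].mean(0) if m.any() else "",W[m][:,0].min()*1e3 if m.any() else "")
E
python3 fin.py
```

```text
t 34.9 p [0.3377 0.1014 0.248 ] psi -177.1 F [1.8 0.1 1. ] gap 0.0426 q [ 0.06 -0.04 -0.38  1.23  0.    0.01]
orange 0
```

View pics/k.png

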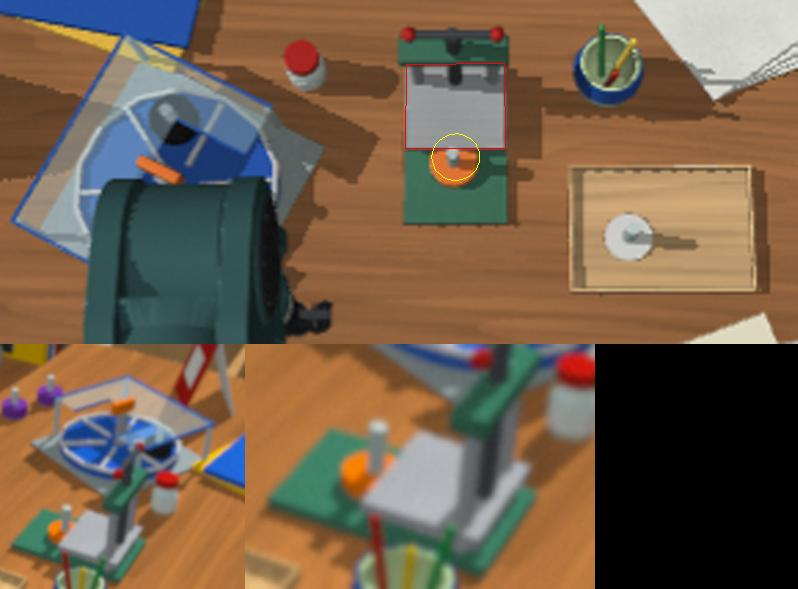

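```bash
python3 -c "
from ov import *
im=cv2.imread('pics/fin.png'); H,S,V=cv2.split(cv2.cvtColor(im,cv2.COLOR_BGR2HSV))
m=((H>4)&(H<14)&(S>215)&(V>100)).astype(np.uint8); r=m[190:220,250:290]
v,u=np.nonzero(r); v+=190;u+=250; print(len(u),u.min(),u.max(),v.min(),v.max())
best=min(((np.sum(abs((lambda k:k)(cv2.fillPoly(np.zeros((420*8,560*8),np.uint8)[190*8:220*8,250*8:290*8].copy(),[np.round((proj('top',np.c_[tf(*PR,[[x,y,0]])[0][0]+.03*np.cos(t),tf(*PR,[[x,y,0]])[0][1]+.03*np.sin(t),0*t+.026])-[249.5,189.5])*8).astype(np.int32)],1)[4::8,4::8].astype(int))[18:]-r[18:].astype(int))),x,y) for t in [np.linspace(0,6.28,60)] for x in np.arange(-.03,.006,.001) for y in np.arange(-.01,.011,.002)),key=lambda q:q[0]); print(best)
W=cloud('top',grab_frame('top')[1]); b=W[190:215,262:280].reshape(-1,3); s=b[(b[:,2]>.066)&(b[:,2]<.08)]; print(len(s),s.mean(0), np.median(s,0))
a=-np.radians(PR[1]); d=np.median(s,0)[:2]-PR[0]; print('press frame',np.cos(a)*d[0]-np.sin(a)*d[1],np.sin(a)*d[0]+np.cos(a)*d[1])
"
```

```text
Traceback (most recent call last):
ValueError: zero-size array to reduction operation minimum which has no identity
```

```bash
cat > meas.py <<'E'
from ov import *
im,d=grab_frame('top'); H,S,V=cv2.split(cv2.cvtColor(im,cv2.COLOR_BGR2HSV))
r=((H<25)&(S>120))[190:220,254:288].astype(int); v,u=np.nonzero(r); print(len(u),u.min()+254,u.max()+254,v.min()+190,v.max()+190)
t=np.linspace(0,6.28,60); best=[]
for x in np.arange(-.03,.006,.001):
    for y in np.arange(-.01,.011,.002):
        c=tf(*PR,[[x,y,0]])[0]; p=proj('top',np.c_[c[0]+.03*np.cos(t),c[1]+.03*np.sin(t),0*t+.026])-[254,190]
        k=cv2.fillPoly(np.zeros((240,272),np.uint8),[np.round((p+.5)*8).astype(np.int32)],1)[4::8,4::8].astype(int)
        best.append((abs(k-r)[10:].sum(),round(x,3),round(y,3)))
print(sorted(best)[:3])
b=cloud('top',d)[185:215,255:285].reshape(-1,3); s=b[(b[:,2]>.06)&(b[:,2]<.085)]; print(len(s),np.median(s,0))
q=np.median(s,0)[:2]-PR[0]; print('stem in press frame',tf((0,0),-PR[1],[[*q,0]])[0][:2])
E
python3 meas.py
```

```text
173 261 278 195 207
[(np.int64(4), np.float64(-0.018), np.float64(0.002)), (np.int64(4), np.float64(-0.017), np.float64(0.002)), (np.int64(8), np.float64(-0.016), np.float64(0.002))]
21 [ 0.57565026 -0.06467311  0.07386457]
stem in press frame [-0.01674038  0.00264781]
```

Measured from the picture, orange is at about x −17 mm in the press frame. That meets the −20 mm limit, but only just. I'll regrip it and push it about 10 mm further in.

```bash
python3 -c "
from mv import *
show(); plan((.576,-.066,.20,-177.3-psi()),(.576,-.066,.0575,0))"
```

```text
t 35.05 p [0.3419 0.0996 0.2473] psi -177.2 F [-0.4  0.3 -0.1] gap 0.0428 q [ 0.05 -0.03 -0.38  1.23 -0.    0.01]
0 [ -0.376, -0.295, 0.079, 0, 0, 0 ]
0 [ -0.377, -0.294, 0.079, 0, 0, 0.001 ]
1 [ 0, 0, 0.475, 0, 0, 0 ]
```

>>> {"name": "apply_moves", "arguments": {
  "steps": [
    [[-0.376,-0.295,0.079,0,0,0],[-0.376,-0.295,0.079,0,0,0],[-0.376,-0.295,0.079,0,0,0],[-0.376,-0.295,0.079,0,0,0],[-0.376,-0.295,0.079,0,0,0]]
  ]
}}

```text
clock: 35.47
position: [0.4619, 0.0134, 0.2215]
ee_rot: [0.069, -3.139, 0.0]
ft_force: [-0.6, 0.1, -0.6]
finger_gap: 0.0429
```

>>> {"name": "apply_moves", "arguments": {
  "steps": [
    [[-0.376,-0.295,0.079,0,0,0],[-0.376,-0.295,0.079,0,0,0],[-0.376,-0.295,0.079,0,0,0],[-0.376,-0.295,0.079,0,0,0],[-0.376,-0.295,0.079,0,0,0]]
  ]
}}

```text
clock: 35.88
position: [0.5779, -0.0695, 0.1973]
ee_rot: [0.07, -3.138, -0.0]
ft_force: [-0.8, 0.8, -0.4]
finger_gap: 0.0428
```

>>> {"name": "apply_moves", "arguments": {
  "steps": [
    [[0,0,0,0,0,0],[0,0,0,0,0,0],[0,0,0,0,0,0]]
  ]
}}

```text
clock: 36.13
position: [0.5747, -0.066, 0.2004]
ee_rot: [0.075, -3.14, -0.0]
ft_force: [-1.0, 0.3, -0.4]
finger_gap: 0.0429
```

```bash
python3 -c "
from mv import *
show(); plan((.576,-.066,.0575,0))"
```

```text
t 36.13 p [ 0.5747 -0.066   0.2004] psi -177.2 F [-1.   0.3 -0.4] gap 0.0429 q [-0.26  0.37  0.    1.21  0.   -0.3 ]
0 [ -0.005, 0, 0.476, 0, 0, 0 ]
```

>>> {"name": "apply_moves", "arguments": {
  "steps": [
    [[-0.005,0,0.476,0,0,0],[-0.005,0,0.476,0,0,0],[-0.005,0,0.476,0,0,0],[-0.005,0,0.476,0,0,0],[-0.005,0,0.476,0,0,0]]
  ]
}}

```text
clock: 36.55
position: [0.5739, -0.0651, 0.0542]
ee_rot: [0.076, -3.135, -0.003]
ft_force: [0.5, -0.5, -0.7]
finger_gap: 0.0425
```

>>> {"name": "apply_moves", "arguments": {
  "steps": [
    [[0,0,0,0,0,0],[0,0,0,0,0,0],[0,0,0,0,0,0],[0,0,0,0,0,0],[0,0,0,0,0,0]]
  ],
  "fingers": -1,
  "grip_force": 25
}}

```text
clock: 36.97
position: [0.5778, -0.0665, 0.0595]
ee_rot: [-0.075, 3.138, -0.002]
ft_force: [-1.6, -0.9, 10.0]
finger_gap: 0.015
```

>>> {"name": "apply_moves", "arguments": {
  "steps": [
    [[0,0,-0.006,0,0,0],[0,0,-0.006,0,0,0],[0,0,-0.006,0,0,0]]
  ]
}}

```text
clock: 37.22
position: [0.577, -0.0663, 0.0599]
ee_rot: [-0.075, 3.14, -0.0]
ft_force: [0.2, 0.0, -2.0]
finger_gap: 0.0148
```

>>> {"name": "apply_moves", "arguments": {
  "steps": [
    [[-0.004,0,0,0,0,0],[-0.008,0,0,0,0,0],[-0.012,0,0,0,0,0]]
  ]
}}

```text
clock: 37.47
position: [0.5796, -0.0661, 0.0601]
ee_rot: [0.075, -3.14, 0.001]
ft_force: [-14.1, -1.3, 21.4]
finger_gap: 0.015
```

>>> {"name": "apply_moves", "arguments": {
  "steps": [
    [[-0.004,0,0,0,0,0],[-0.008,0,0,0,0,0],[-0.012,0,0,0,0,0]]
  ]
}}

```text
clock: 37.72
position: [0.5827, -0.0659, 0.0602]
ee_rot: [0.075, -3.139, 0.001]
ft_force: [-19.3, -0.9, 25.7]
finger_gap: 0.015
```

>>> {"name": "apply_moves", "arguments": {
  "steps": [
    [[-0.004,0,0,0,0,0],[-0.008,0,0,0,0,0],[-0.012,0,0,0,0,0]]
  ]
}}

```text
clock: 37.97
position: [0.5855, -0.0658, 0.0596]
ee_rot: [0.075, -3.137, 0.001]
ft_force: [-14.9, -3.9, 10.4]
finger_gap: 0.0147
```

>>> {"name": "apply_moves", "arguments": {
  "steps": [
    [[0,0,0,0,0,0],[0,0,0,0,0,0],[0,0,0,0,0,0]]
  ]
}}

```text
clock: 38.22
position: [0.5856, -0.0658, 0.0596]
ee_rot: [0.074, -3.137, 0.001]
ft_force: [-16.6, -2.0, 13.6]
finger_gap: 0.0146
```

>>> {"name": "apply_moves", "arguments": {
  "steps": [
    [[0,0,0,0,0,0],[0,0,0,0,0,0],[0,0,0,0,0,0],[0,0,0,0,0,0]]
  ],
  "fingers": 0
}}

```text
clock: 38.55
position: [0.5879, -0.0657, 0.0593]
ee_rot: [-0.075, 3.14, 0.0]
ft_force: [-0.1, 0.3, -0.6]
finger_gap: 0.0427
```

>>> {"name": "apply_moves", "arguments": {
  "steps": [
    [[0,0,-0.2,0,0,0],[0,0,-0.35,0,0,0],[0,0,-0.45,0,0,0],[0,0,-0.45,0,0,0],[0,0,-0.45,0,0,0]]
  ]
}}

```text
clock: 38.97
position: [0.5892, -0.066, 0.1979]
ee_rot: [-0.075, 3.135, -0.002]
ft_force: [-1.1, -0.0, -0.2]
finger_gap: 0.0427
```

>>> {"name": "apply_moves", "arguments": {
  "steps": [
    [[0.38,0.28,-0.1,0,0,0],[0.38,0.28,-0.1,0,0,0],[0.38,0.28,-0.1,0,0,0],[0.38,0.28,-0.1,0,0,0],[0.38,0.28,-0.1,0,0,0]]
  ]
}}

```text
clock: 39.38
position: [0.4665, 0.0147, 0.2246]
ee_rot: [0.078, -3.14, -0.001]
ft_force: [0.1, -1.2, 0.4]
finger_gap: 0.0428
```

>>> {"name": "apply_moves", "arguments": {
  "steps": [
    [[0.38,0.28,-0.1,0,0,0],[0.38,0.28,-0.1,0,0,0],[0.38,0.28,-0.1,0,0,0],[0.38,0.28,-0.1,0,0,0],[0.38,0.28,-0.1,0,0,0]]
  ]
}}

```text
clock: 39.8
position: [0.3493, 0.0926, 0.2546]
ee_rot: [-0.078, 3.14, 0.001]
ft_force: [-0.1, 0.3, 1.4]
finger_gap: 0.0423
```

```bash
python3 meas.py; python3 fin.py
```

```text
159 261 277 195 206
[(np.int64(2), np.float64(-0.014), np.float64(0.004)), (np.int64(4), np.float64(-0.015), np.float64(0.004)), (np.int64(5), np.float64(-0.014), np.float64(0.002))]
20 [ 0.57838415 -0.0626535   0.07318049]
stem in press frame [-0.0139111   0.00453146]
t 39.85 p [0.351  0.0919 0.2542] psi -177.2 F [ 1.  -0.1 -0.5] gap 0.0431 q [ 0.03 -0.02 -0.35  1.25  0.   -0.02]
orange 0
```

View pics/k.png

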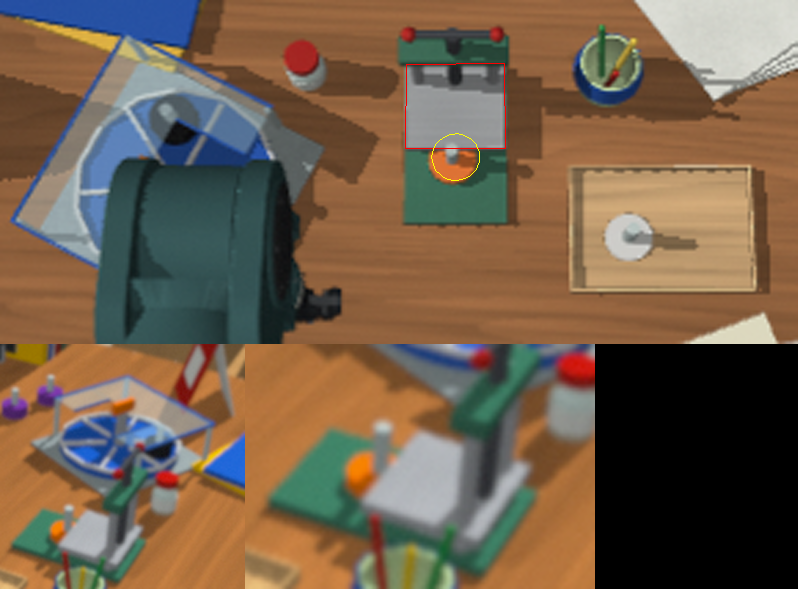

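```bash
python3 - <<'E'
from ov import *
im,d=grab_frame("scene"); W=cloud("scene",d); Z=W[...,2]
def loc(p): return tf((0,0),-PR[1],np.c_[p[:,:2]-PR[0],p[:,2]])
L=loc(W.reshape(-1,3)).reshape(W.shape); HS=cv2.cvtColor(im,cv2.COLOR_BGR2HSV)
m=(abs(L[...,0]+.012)<.03)&(abs(L[...,1])<.03)&(Z>.045)&(Z<.08)&(d>0)
print("stem",m.sum(),np.median(L[m],0),[np.round(np.median(L[m&(Z>a)&(Z<a+.01)],0),4) for a in (.045,.055,.065)])
p=(HS[...,1]<60)&(Z>.03)&(Z<.045)&(abs(L[...,1])<.05)&(L[...,0]>-.02)&(L[...,0]<.08)&(d>0)
for y in (-.04,-.02,.02,.04): 
    q=p&(abs(L[...,1]-y)<.008); print("platen front at y",y,np.round(np.percentile(L[q][:,0],[1,4]),4))
print([(np.round(r["rect"]).tolist(),round(r["confidence"],2)) for r in models.find_in("g6","top")])
E
```

```text
stem 48 [-0.00908399 -0.0059408   0.06248819] [array([-0.0074, -0.0062,  0.0497]), array([-0.0091, -0.0058,  0.06  ]), array([-0.0112, -0.0051,  0.0724])]
platen front at y -0.04 [0.0014 0.0029]
platen front at y -0.02 [0.0005 0.0013]
platen front at y 0.02 [0.     0.0005]
platen front at y 0.04 [0.0004 0.0016]
[([113.0, 269.0, 131.0, 285.0], 0.64), ([327.0, 222.0, 344.0, 237.0], 0.53), ([258.0, 194.0, 279.0, 206.0], 0.46), ([164.0, 182.0, 177.0, 194.0], 0.41)]
```

```bash
python3 -c "
from plant import job
print(job.sign_off())"
```

```text
the job is handed in; nothing more can be done
None
```

The job is handed in: the thickest gauge that fits, orange (14 mm), stands in the press. White (6 mm) is in the wooden tray and black (26 mm) never left the holder. No other listed gauges were present. The clock stood at about 40 s of the 210 s.

- **White:** I turned it to the front, slid it under the platen and then set it upright in the tray.
- **Orange:** it slid under the platen with almost no resistance on the first push. I released it on the bed.
- **Black:** I did not try it. At 26 mm it is thicker than the largest possible gap (21 mm), so the step of finding a gauge that will not go in was settled by the given sizes, not by a trial.

Last checks:
- **Orange position:** the top camera puts its centre at about −14 mm (the limit is −20 mm), so about 16 mm of the disc is under the platen. Both cameras agree on where the platen's front edge is.
- **Second push:** I wanted orange about 10 mm deeper, but the grip slipped at 15–19 N sideways and it moved only about 3 mm. That force stayed under the 40 N limit.
- **Disagreement on tilt:** depth readings of the stem from the scene camera suggested a tilt of about 0.16 rad, over the 0.12 rad limit. The top camera shows stem and disc aligned, and the gap of about 14 mm leaves no room for such a tilt. I took the reading as an error at the stem's edge and did not check further.
- **Other things:** in the last pictures the pen pot and jar stood, and the arm was clear of everything.

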